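# Load the food warmer with the couscous side dishes

### The job

Get the couscous side dishes into the food warmer. First, with the well still empty, switch the warmer off by turning its dial fully anticlockwise; then pack every lidded pot on the counter into its well, upright and flat on the well floor (the space is just enough, so plan where the long pots go); and only when all are in, turn the dial fully clockwise to the hottest setting. Leave the egg cup, stirring stick and scoop where they are.

Things in the scene. Friction and masses are not known exactly. Their poses are not given: they have to be found in the camera images.
- warmer: fixed brushed-steel food warmer. Origin: underside, below the middle of its open well. Well: a plain rectangular box, no dividers, 120 mm inside along x, 240 mm along y, walls 8 mm thick, inner floor 10 mm and rim 50 mm above the counter. On its -x side a grey control block (90 mm along x, 100 mm along y, top 50 mm above the counter) carries the dial
- well (a point): centre of the well's inner floor, axes those of the warmer; z up
- dial (a joint): angle of the warmer's dial in rad: 0 = fully anticlockwise end stop (off), grows clockwise seen from above, 2.2 = fully clockwise end stop (hottest)
- dial_grip (a point): grip point on the dial's vertical axis, 113 mm from the well's centre towards the warmer's -x, 87 mm above the counter. The dial is a black upright bar 42 x 14 mm, top 94 mm above the counter, on a disc of diameter 44 mm (base 68 mm) whose top is 64 mm above the counter; at 0 the bar lies along the warmer's x, its white mark at the -x end
- long_pot1: long rectangular steel pot, 116 mm along its x, 56 mm along its y. Body 56 mm high; the lid is clipped on and never comes off; on the middle of the lid stands a wooden bar 60 mm along x, 14 mm thick along y, 30 mm high (top 86 mm above the pot's underside). Origin: centre of the underside, z up. 0.14 to 0.42 kg. May be absent
- long_pot2: long rectangular steel pot, 116 mm along its x, 56 mm along its y. Body 56 mm high; the lid is clipped on and never comes off; on the middle of the lid stands a wooden bar 60 mm along x, 14 mm thick along y, 30 mm high (top 86 mm above the pot's underside). Origin: centre of the underside, z up. 0.14 to 0.42 kg. May be absent
- square_pot1: square steel pot, 56 x 56 mm. Body 56 mm high; the lid is clipped on and never comes off; on the middle of the lid stands a wooden square knob 20 x 20 mm, 30 mm high (top 86 mm above the pot's underside), sides parallel to the pot's. Origin: centre of the underside, z up. 0.14 to 0.42 kg. May be absent
- square_pot2: square steel pot, 56 x 56 mm. Body 56 mm high; the lid is clipped on and never comes off; on the middle of the lid stands a wooden square knob 20 x 20 mm, 30 mm high (top 86 mm above the pot's underside), sides parallel to the pot's. Origin: centre of the underside, z up. 0.14 to 0.42 kg. May be absent
- round_pot1: round steel pot, diameter 56 mm. Body 56 mm high; the lid is clipped on and never comes off; on the middle of the lid stands a wooden round knob of diameter 20 mm, 30 mm high (top 86 mm above the pot's underside). Origin: centre of the underside, z up. 0.14 to 0.42 kg. May be absent
- round_pot2: round steel pot, diameter 56 mm. Body 56 mm high; the lid is clipped on and never comes off; on the middle of the lid stands a wooden round knob of diameter 20 mm, 30 mm high (top 86 mm above the pot's underside). Origin: centre of the underside, z up. 0.14 to 0.42 kg. May be absent
- egg_cup: yellow ceramic egg cup, 52 mm across, 62 mm high; bystander. Origin: centre of underside
- stick: wooden stirring stick lying flat, 305 mm long, 8 mm thick; bystander. Origin: on its underside, 120 mm from the handle end, x towards the broad end
- scoop: small white plastic scoop lying flat, 140 mm long, 22 mm high; bystander. Origin: underside of its bowl, handle towards -x
Mind the look-alikes: they are no part of the job. What is shaped like the round_pot1 but purple is not meant.

How it is judged:
By the outcome, as a careful person would: the job done as asked, in the order asked, and still so for the second after the job is handed in, with the robot touching nothing.
Of long_pot1, long_pot2, square_pot1, square_pot2, round_pot1, round_pot2 only 5 to 6 are there at a start; the rules pass over those that are not, and their reading is None.
At some moment in a run one of long_pot1, long_pot2, square_pot1, square_pot2, round_pot1, round_pot2 may be knocked a few centimetres aside while the robot is not near it.
It also fails if it takes over 210 s, if anything falls off the work surface, if the arm or the gripper's body presses on something with over 40 N, if the wrist force passes 120 N, or if a joint passes its speed limit or range.

### The arm

A 6-joint arm with a two-finger parallel gripper is mounted at the origin on the work surface. World frame = base frame: x ahead of the robot, y to its left, z up, the work surface at z = 0. Lengths are in m, angles in rad, forces in N, time in s.
With the tool pointing down it reaches from about 0.35 to 0.775 m from the base axis. Payload 7.3 kg.
Tool frame: the origin (TCP) lies at the very end of the fingers, on their centre line; the grasp point (between the pads) lies 19 mm behind it; z points along the fingers, y is the line along which they close (so a half turn about z gives the same grasp; the last joint's range is limited). The gripper opens to 92 mm and grips with 3 to 60 N. Pads are 19 mm wide; open, the fingers measure 130 mm over their backs; the gripper's body (75 mm by 190 mm) begins 47 mm behind the grasp point.
Start: joints at [1.102, 0.342, 1.524, -0, 1.275, -0.146], TCP at [0.167, 0.498, 0.227] pointing down, gripper open.
Joint ranges: [-2.53, 2.53], [-0.77, 2.02], [0.04, 2.7], [-1, 4.14], [0.28, 2.66], [-3.11, 3.11]. Speed limits (rad/s): [2.57, 2.57, 3.14, 3.14, 3.14, 3.14].

### API

Orientations are given as [roll, pitch, yaw] about the fixed x, y, z axes, in that order (R = Rz(yaw) Ry(pitch) Rx(roll)).
In Python, from cell import telemetry, eyes, job gives the robot as it stands.
- The arm moves only by the tool apply_moves, never from a script. Its arguments are lists of equal length, an entry for each row: "delta_pos": the shift along the world's x, y, z each as a share of 0.4 m, from -1 to 1, a list of three; "dr": the turn, a rotation vector about the world's x, y, z each as a share of 0.5 rad, from -1 to 1, a list of three; "jaw": the opening, from 0 (shut) to 1 (fully open). A call has 1 to 8 rows; each row is the pose to reach, as a shift and turn from the pose commanded when the call began; what a row does not reach only later rows make up. A row lasts 1/12 s, in which the tool goes at most 41.7 mm and 7.16 degrees, less where a joint would pass 70% of its speed; a pose out of reach is approached as far as the arm can. A call with a number of a shift or a turn outside -1 to 1 is refused whole. A call with a gripper value outside its range is refused whole. The fingers move at their own pace and stop on an object; "force" is the grip in N (left out, the last holds). Time passes only in rows, so rows that repeat a pose let the fingers close. It gives the time, the measured TCP pose, the force, the opening and the grip force at its end, in the units of the state.
- telemetry.observe(): the state, without advancing time (a new reading comes with each control period).
- eyes.read_camera(name): name is "side" or "top" or "wrist"; returns the picture (384x512x3 uint8, red, green, blue); there is no depth.
- eyes.camera_model(name): a dict with "vertical_fov" (degrees; the focal length in pixels is half the picture's height over the tangent of half this angle, whatever the lens; pixels are square), "cx", "cy" (the principal point, pixels), "rvec" (rotation vector, rad) and "tvec" (3), from world to camera coordinates, as OpenCV has them; the wrist camera has in their place "hand_eye" (4x4, takes a point from camera to tool coordinates, whose origin is the TCP and whose axes are the flange's). Camera axes: x right, y down, z forward; pixel columns grow to the right and rows downward; lengths in m; the calibration is good to about 2 mm. The wrist camera is an equidistant fisheye: a pixel r from the principal point sees the ray r / f radians off the axis. A picture is of the moment at which its call begins: read the wrist's pose just before it. camera_model takes no time and is no camera call.
- job.hand_in(): hands the job in; it is judged then, once.
The state is a dict: "time": time; "qpos": joint angles; "qvel": joint speeds; "joint_efforts": joint torques, N m; "tool_pos": TCP position; "tool_rot": TCP orientation; "contact_force": force on the tool from outside, world axes, zero at the start; "torque": the same for the moment, N m; "opening": finger opening in m; "grip_force": force on a finger pad.
Only numpy, scipy, OpenCV 4.12 (cv2) and the standard library are available. Lean on these libraries where they do the work, as an engineer would, in place of code of your own. Each camera call takes 0.05 s, during which the arm holds its last target. There are 200 camera calls.

## Working session

There is one attempt and no reset: what is moved stays moved. The work goes in short steps, Python scripts to look and compute and a tool call to move; the robot and the scene stay as the last step left them, time stands still between calls to the robot, and variables do not carry over. Pictures are saved under pics/ and viewed, at most 14 in all, crops included, and the job is handed in when it is done.

Besides the shell and the picture viewer there is one more tool, called after "Request:" as name(argument=value, ...), one argument or row to a line, values as JSON. apply_moves: Moves the arm, as the interface text tells. Its arguments: {"type":"object","properties":{"delta_pos":{"type":"array"},"dr":{"type":"array"},"jaw":{"type":"array"},"force":{"type":"number"}},"required":["delta_pos","dr","jaw"]}

```bash
mkdir -p pics; ls
cat > h.py <<'E'
import numpy as np, cv2
from cell import telemetry, eyes, job
def snap(n,f=None):
    im=eyes.read_camera(n)
    if f: cv2.imwrite('pics/'+f,im[:,:,::-1])
    return im
def cast(n,uv,z,st=None):
    """pixels -> world points on plane z (top/side)"""
    m=eyes.camera_model(n); f=192/np.tan(np.radians(m['vertical_fov'])/2)
    R=cv2.Rodrigues(np.array(m['rvec'],float))[0]; t=np.array(m['tvec'],float).ravel()
    uv=np.atleast_2d(uv).astype(float)
    d=np.c_[(uv[:,0]-m['cx'])/f,(uv[:,1]-m['cy'])/f,np.ones(len(uv))]@R
    C=-R.T@t
    return C+d*((z-C[2])/d[:,2])[:,None]
def proj(n,P):
    m=eyes.camera_model(n); f=192/np.tan(np.radians(m['vertical_fov'])/2)
    R=cv2.Rodrigues(np.array(m['rvec'],float))[0]; t=np.array(m['tvec'],float).ravel()
    c=np.atleast_2d(P)@R.T+t
    return np.c_[m['cx']+f*c[:,0]/c[:,2],m['cy']+f*c[:,1]/c[:,2]]
E
python3 - <<'E'
from h import *
a=snap('top');b=snap('side')
cv2.imwrite('pics/a.png',cv2.resize(a,(800,600),interpolation=cv2.INTER_CUBIC)[:,:,::-1])
cv2.imwrite('pics/b.png',cv2.resize(b,(800,600),interpolation=cv2.INTER_CUBIC)[:,:,::-1])
np.save('a.npy',a);np.save('b.npy',b)
for n in('top','side','wrist'):print(n,eyes.camera_model(n))
print(telemetry.observe())
E
```

```text
pics
top {'vertical_fov': 51.688701507565604, 'cx': 252.60550902837917, 'cy': 191.3245982077685, 'rvec': array([ 2.16526438, -2.21014394,  0.09760149]), 'tvec': array([0.01534395, 0.59360662, 1.09532185])}
side {'vertical_fov': 48.07888261528761, 'cx': 254.61636466200397, 'cy': 185.61178698900457, 'rvec': array([ 2.0711419 , -0.8436483 ,  0.41290125]), 'tvec': array([-0.40504555,  0.31127217,  0.88485922])}
wrist {'vertical_fov': 65.70646984690485, 'cx': 255.41135473200566, 'cy': 188.97920789252095, 'hand_eye': array([[-6.31129162e-04, -9.64121397e-01, -2.65460984e-01,
         7.16185949e-02],
       [ 9.99999788e-01, -5.66275344e-04, -3.20841322e-04,
         2.17334821e-04],
       [ 1.59005973e-04, -2.65461130e-01,  9.64121550e-01,
        -1.57954084e-01],
       [ 0.00000000e+00,  0.00000000e+00,  0.00000000e+00,
         1.00000000e+00]])}
{'time': 0.1, 'qpos': array([ 1.10198855e+00,  3.42659825e-01,  1.52488765e+00, -3.13974140e-05,
        1.27539427e+00, -1.46026208e-01]), 'qvel': array([-0.00017854, -0.00200494, -0.0007604 , -0.00149183, -0.00030857,
        0.00062991]), 'joint_efforts': array([ 2.01902323e-03, -4.32001591e+01, -2.44696337e+01,  7.19021377e-02,
        5.25810686e-02,  9.63775278e-06]), 'tool_pos': array([0.16637555, 0.49757389, 0.22612275]), 'tool_rot': array([-3.14025355e+00, -1.66597933e-04,  2.81882013e+00]), 'contact_force': array([0.41238396, 0.69835586, 0.05260716]), 'torque': array([ 0.01639653, -0.01094999,  0.04356567]), 'grip_force': 0.0, 'opening': 0.09151084373889677}
```

View pics/a.png

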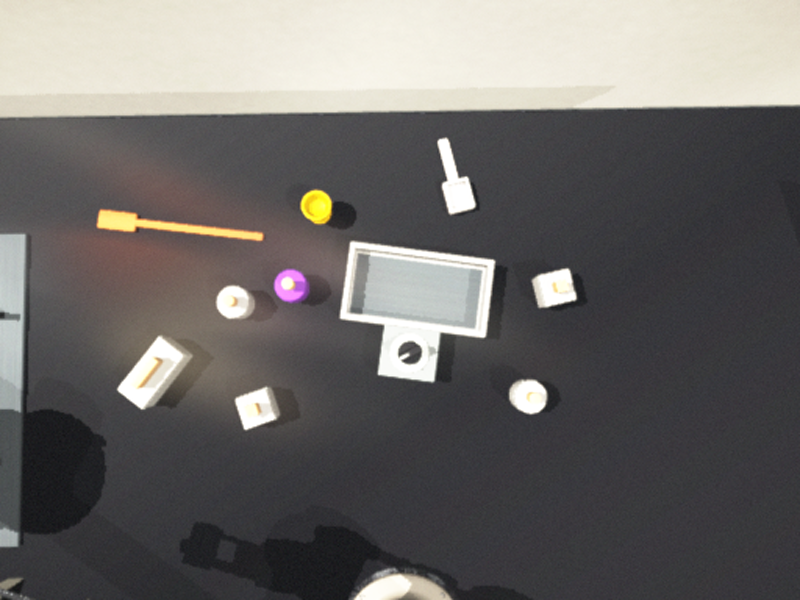

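View pics/b.png

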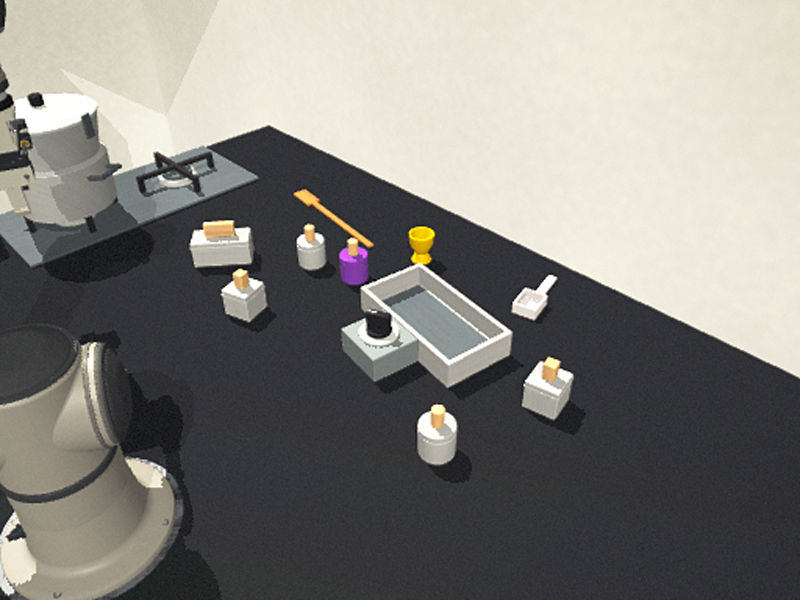

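Top view (800×600 scale): the pots are long (155,372), round (235,302), square (258,408), square (555,288) and round (528,397), so one long pot is absent. The purple look-alike is at (291,286) and is excluded. The warmer well is at (418,290), with its dial at (410,352). The side view confirms the same five steel pots with wooden grips.

```bash
python3 - <<'E'
from h import *
a=np.load('a.npy');b=np.load('b.npy')
def wood(im):
    h=cv2.cvtColor(im,cv2.COLOR_RGB2HSV); return cv2.inRange(h,(8,45,120),(28,255,255))
def white(im):
    h=cv2.cvtColor(im,cv2.COLOR_RGB2HSV); return cv2.inRange(h,(0,0,120),(180,60,255))
for n,im in(('top',a),('side',b)):
    k,l,s,c=cv2.connectedComponentsWithStats(wood(im))
    for i in range(1,k):
        if s[i,4]>8: print(n,'wood',s[i,4],c[i].round(1),cast(n,c[i],.076)[0].round(3))
m=white(a)|wood(a)
cs,_=cv2.findContours(m,cv2.RETR_EXTERNAL,cv2.CHAIN_APPROX_NONE)
for c in cs:
    if 100<cv2.contourArea(c)<8000:
        r=cv2.minAreaRect(c); p=cast('top',cv2.boxPoints(r),.056)
        print('white',cv2.contourArea(c),np.round(r[0],1),np.round(r[1],1),cast('top',r[0],.05)[0].round(3)[:2],np.degrees(np.arctan2(*(p[1]-p[0])[[1,0]])).round(1))
E
python3 - <<'E'
import cv2,numpy as np
a=np.load('a.npy')
cv2.imwrite('pics/c.png',cv2.resize(a[145:255,205:330],(800,704),interpolation=cv2.INTER_CUBIC)[:600,:,::-1])
E
```

```text
top wood 101 [203.7 134.1] [0.748 0.133 0.076]
top wood 83 [198.6 130.1] [0.759 0.147 0.076]
top wood 882 [107.4 144.5] [0.724 0.393 0.076]
top wood 18 [130.4 182.8] [0.619 0.331 0.076]
top wood 10 [186.8 182.4] [0.617 0.18  0.076]
top wood 15 [354.7 183.5] [ 0.605 -0.272  0.076]
top wood 530 [116.7 206.1] [0.557 0.367 0.076]
top wood 23 [149.7 192.7] [0.591 0.279 0.076]
top wood 12 [132.9 205.3] [0.559 0.324 0.076]
top wood 90 [ 96.6 237.9] [0.474 0.42  0.076]
top wood 9 [134.  236.8] [0.475 0.321 0.076]
top wood 14 [338.2 252.9] [ 0.421 -0.22   0.076]
top wood 22 [164.8 261. ] [0.41  0.24  0.076]
top wood 16 [258.6 367.6] [ 0.13  -0.002  0.076]
top wood 35 [264.7 381. ] [ 0.096 -0.017  0.076]
top wood 12 [253.  382.5] [0.093 0.013 0.076]
side wood 13 [15.2 91.2] [0.348 1.133 0.076]
side wood 338 [213.4 140.8] [0.655 0.282 0.076]
side wood 167 [140.2 147.1] [0.469 0.414 0.076]
side wood 62 [197.8 149.2] [0.588 0.277 0.076]
side wood 285 [269.2 156.5] [0.714 0.092 0.076]
side wood 88 [154.  179.5] [0.402 0.236 0.076]
side wood 108 [351.8 237.6] [ 0.6   -0.29   0.076]
side wood 93 [279.8 268. ] [ 0.411 -0.237  0.076]
white 728.0 [257.  373.5] [19. 62.] [0.106 0.002] -91.4
white 112.0 [  5.5 343. ] [12. 11.] [0.201 0.668] -91.4
white 527.0 [164.2 260.6] [22.8 25.3] [0.408 0.247] -72.8
white 403.5 [337.5 253.5] [21. 23.] [ 0.417 -0.224] -91.2
white 2675.5 [115.7 216.4] [ 43.5 105.4] [0.531 0.379] -51.9
white 502.0 [354.1 184.1] [21.6 25.5] [ 0.606 -0.278] -77.1
white 5876.0 [264.4 200.7] [95.7 83.3] [ 0.565 -0.028] -8.5
white 1571.5 [  8. 206.] [114.  16.] [0.565 0.671] -91.1
white 767.5 [114.8 145.3] [107.4  13.3] [0.727 0.382] -5.3
white 340.5 [202.8 131.8] [21.9 19.8] [0.761 0.139] -45.3
white 550.0 [289.9 111.4] [48.7 18.4] [ 0.814 -0.105] -76.7
```

View pics/c.png

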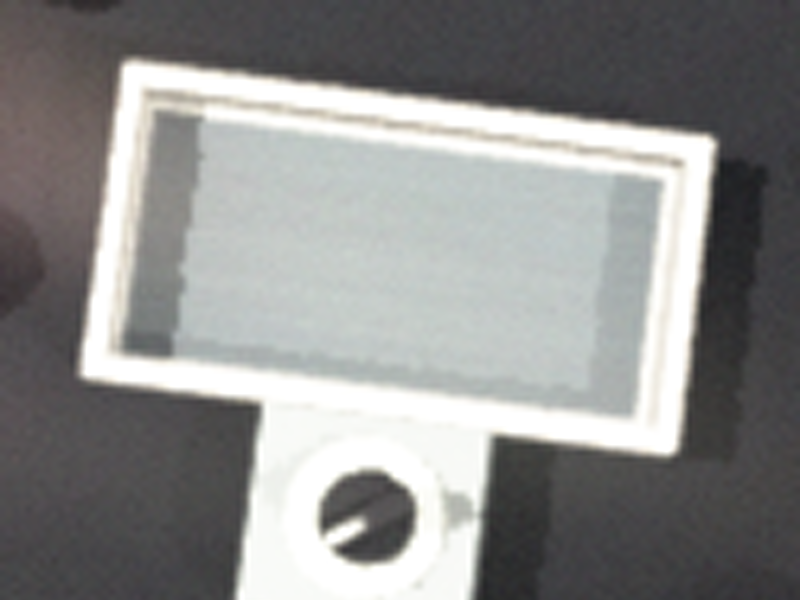

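The crop shows the warmer's outer rim corners at (122,62), (718,138), (678,455) and (80,378). The dial bar is centred near (368,515), and its white mark points lower-left to (328,540).

Run:
```python
from h import *
c=np.array([(122,62),(718,138),(678,455),(80,378)])
px=c/6.4+[205,145]-[.42,.42]
P=cast('top',px,.05)[:,:2]; print(P.round(4)); 
print('sizes',[np.linalg.norm(P[i]-P[(i+1)%4]).round(4) for i in range(4)],'expect .256,.136')
C=P.mean(0); e=(P[0]-P[1])+(P[3]-P[2]); yaw=np.arctan2(e[1],e[0])-np.pi/2
f=(P[0]-P[3])+(P[1]-P[2]); yaw2=np.arctan2(f[1],f[0])
print('C',C,'yaw',yaw,yaw2)
y=(yaw+yaw2)/2; ex=np.array([np.cos(y),np.sin(y)])
D=C-.113*ex; print('dial',D, proj('top',[[*D,.094]]))
m=cast('top',(np.array([[328,540],[368,515]])/6.4+[205,145]-.42),.094)[:,:2];print(m)
d=m[0]-D; ang=np.arctan2(d[1],d[0]); print('theta',((y+np.pi)-ang))
d=m[0]-m[1]; ang=np.arctan2(d[1],d[0]); print('theta',((y+np.pi)-ang))
```

```text
[[ 0.6962  0.0816]
 [ 0.6581 -0.1757]
 [ 0.5215 -0.154 ]
 [ 0.5598  0.1017]]
sizes [np.float64(0.2601), np.float64(0.1383), np.float64(0.2585), np.float64(0.1379)] expect .256,.136
C [ 0.60891139 -0.03661086] yaw -0.1478724344191502 -0.15204620756616793
dial [ 0.49717957 -0.0197289 ] [[262.40395838 225.76138782]]
[[ 0.48920261 -0.00230028]
 [ 0.49906023 -0.01892121]]
theta 0.9916037207544095
theta 0.8855178669810995
```

Request:
apply_moves(
  delta_pos=[
    [0.414,-0.6475,0],
    [0.414,-0.6475,0],
    [0.414,-0.6475,0],
    [0.414,-0.6475,0],
    [0.414,-0.6475,0],
    [0.414,-0.6475,0],
    [0.414,-0.6475,0],
    [0.414,-0.6475,0],
  ],
  dr=[
    [0,0,-0.77],
    [0,0,-0.77],
    [0,0,-0.77],
    [0,0,-0.77],
    [0,0,-0.77],
    [0,0,-0.77],
    [0,0,-0.77],
    [0,0,-0.77],
  ],
  jaw=[1,1,1,1,1,1,1,1],
  force=40,
)

```text
time: 0.77
tool_pos: [0.3338, 0.2353, 0.2266]
tool_rot: [-3.141, 0.001, 2.431]
contact_force: [0.0, 0.5, 0.2]
opening: 0.0919
grip_force: 0.0
```

Request:
apply_moves(
  delta_pos=[
    [0.414,-0.6475,-0.06],
    [0.414,-0.6475,-0.06],
    [0.414,-0.6475,-0.06],
    [0.414,-0.6475,-0.06],
    [0.414,-0.6475,-0.06],
    [0.414,-0.6475,-0.06],
    [0.414,-0.6475,-0.06],
    [0.414,-0.6475,-0.06],
  ],
  dr=[
    [0,0,-0.77],
    [0,0,-0.77],
    [0,0,-0.77],
    [0,0,-0.77],
    [0,0,-0.77],
    [0,0,-0.77],
    [0,0,-0.77],
    [0,0,-0.77],
  ],
  jaw=[1,1,1,1,1,1,1,1],
)

```text
time: 1.43
tool_pos: [0.4996, -0.0243, 0.2019]
tool_rot: [-3.141, 0.001, 2.046]
contact_force: [-0.8, -0.2, -0.7]
opening: 0.092
grip_force: 0.0
```

Request:
apply_moves(
  delta_pos=[
    [0,0,0],
    [0,0,0],
    [0,0,0],
    [0,0,0],
  ],
  dr=[
    [0,0,0],
    [0,0,0],
    [0,0,0],
    [0,0,0],
  ],
  jaw=[0.5,0.5,0.5,0.5],
)

```text
time: 1.77
tool_pos: [0.497, -0.0187, 0.2029]
tool_rot: [-3.142, -0.0, 2.05]
contact_force: [0.6, 1.5, 0.3]
opening: 0.0694
grip_force: 0.0
```

```bash
cat >> h.py <<'E'
from scipy.spatial.transform import Rotation as Ro
def wcast(uv,z,st):
    """wrist fisheye pixels -> world points on plane z, given state"""
    m=eyes.camera_model('wrist'); f=192/np.tan(np.radians(m['vertical_fov'])/2)
    uv=np.atleast_2d(uv).astype(float)-[m['cx'],m['cy']]
    r=np.linalg.norm(uv,axis=1)+1e-9; th=r/f
    d=np.c_[uv/r[:,None]*np.sin(th)[:,None],np.cos(th)]
    H=np.array(m['hand_eye']); R=Ro.from_euler('xyz',st['tool_rot']).as_matrix()
    C=R@H[:3,3]+st['tool_pos']; d=d@(R@H[:3,:3]).T
    return C+d*((z-C[2])/d[:,2])[:,None]
def wproj(P,st):
    m=eyes.camera_model('wrist'); f=192/np.tan(np.radians(m['vertical_fov'])/2)
    H=np.array(m['hand_eye']); R=Ro.from_euler('xyz',st['tool_rot']).as_matrix()
    C=R@H[:3,3]+st['tool_pos']; c=(np.atleast_2d(P)-C)@(R@H[:3,:3])
    rho=np.linalg.norm(c[:,:2],axis=1); th=np.arctan2(rho,c[:,2])
    return np.c_[m['cx']+f*th*c[:,0]/rho,m['cy']+f*th*c[:,1]/rho]
E
python3 - <<'E'
from h import *
s=telemetry.observe(); w=snap('wrist'); np.save('w1.npy',w)
import pickle; pickle.dump(s,open('w1.pkl','wb'))
print(s['time'],s['tool_pos'],s['tool_rot'],s['opening'],s['contact_force'])
cv2.imwrite('pics/d.png',cv2.resize(w,(800,600),interpolation=cv2.INTER_CUBIC)[:,:,::-1])
print(wproj([[.497,-.020,.094],[.609,-.0366,.01]],s)*1.5625)
E
```

```text
1.7667 [ 0.49698768 -0.01867366  0.20288759] [-3.14152456e+00 -4.80732781e-04  2.05043685e+00] 0.06941184262323927 [0.56715301 1.49707979 0.25569119]
[[398.25080018 294.35629635]
 [509.490405   345.09052806]]
```

View pics/d.png

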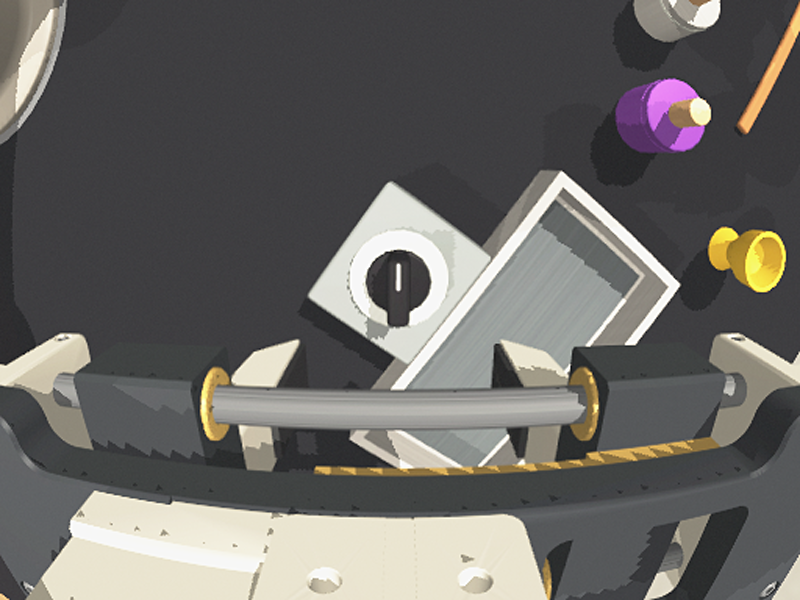

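The wrist view shows the dial bar at (399,290), vertical and aligned with the tool. Its white mark is on the upper half, matching θ≈0.94. Next I descend and grip it.

Request:
apply_moves(
  delta_pos=[
    [0,0,-0.12],
    [0,0,-0.24],
    [0,0,-0.3375],
    [0,0,-0.3375],
    [0,0,-0.3375],
    [0,0,-0.3375],
    [0,0,-0.3375],
    [0,0,-0.3375],
  ],
  dr=[
    [0,0,0],
    [0,0,0],
    [0,0,0],
    [0,0,0],
    [0,0,0],
    [0,0,0],
    [0,0,0],
    [0,0,0],
  ],
  jaw=[0.5,0.5,0.5,0.5,0.5,0,0,0],
  force=30,
)

```text
time: 2.48
tool_pos: [0.4992, -0.0202, 0.0701]
tool_rot: [3.138, 0.003, 2.049]
contact_force: [0.7, -0.5, -0.5]
opening: 0.0305
grip_force: 0.0
```

Request:
apply_moves(
  delta_pos=[
    [0,0,0],
    [0,0,0],
    [0,0,0],
    [0,0,0],
    [0,0,0],
    [0,0,0],
  ],
  dr=[
    [0,0,0],
    [0,0,0],
    [0,0,0],
    [0,0,0],
    [0,0,0],
    [0,0,0],
  ],
  jaw=[0,0,0,0,0,0],
)

```text
time: 2.98
tool_pos: [0.4973, -0.0207, 0.0688]
tool_rot: [-3.141, 0.001, 2.049]
contact_force: [-4.7, -2.6, 8.5]
opening: 0.0139
grip_force: 30.0
```

Run:
```python
from h import *
import pickle
s=pickle.load(open('w1.pkl','rb'))
print(wcast(np.array([[558,170],[681,286],[349,435]])/1.5625,.05,s).round(4))
s=telemetry.observe();print(s['contact_force'],s['torque'],s['opening'],s['grip_force'],s['tool_pos'])
```

```text
[[ 0.559   0.0985  0.05  ]
 [ 0.6972  0.0783  0.05  ]
 [ 0.5208 -0.1502  0.05  ]]
[-4.72772999 -2.60986978  8.47863383] [-0.52379434  0.83836636 -0.01190114] 0.013894379786011083 29.994628429412842 [ 0.4973131  -0.02071725  0.06881629]
```

Request:
apply_moves(
  delta_pos=[
    [0,0,0],
    [0,0,0],
    [0,0,0],
    [0,0,0],
    [0,0,0],
    [0,0,0],
  ],
  dr=[
    [0,0,0.15],
    [0,0,0.3],
    [0,0,0.45],
    [0,0,0.6],
    [0,0,0.75],
    [0,0,0.9],
  ],
  jaw=[0,0,0,0,0,0],
)

```text
time: 3.48
tool_pos: [0.4974, -0.0206, 0.0688]
tool_rot: [-3.141, 0.0, 2.502]
contact_force: [-3.5, -1.2, 8.2]
opening: 0.0137
grip_force: 30.0
```

Request:
apply_moves(
  delta_pos=[
    [0,0,0],
    [0,0,0],
    [0,0,0],
    [0,0,0],
    [0,0,0],
    [0,0,0],
  ],
  dr=[
    [0,0,0.15],
    [0,0,0.3],
    [0,0,0.45],
    [0,0,0.6],
    [0,0,0.75],
    [0,0,0.75],
  ],
  jaw=[0,0,0,0,0,0],
)

```text
time: 3.98
tool_pos: [0.4975, -0.0204, 0.0688]
tool_rot: [-3.141, 0.0, 2.878]
contact_force: [-2.4, -1.6, 7.9]
opening: 0.014
grip_force: 30.0
```

Run:
```python
from h import *
s=telemetry.observe();print(s['contact_force'],s['torque'],s['opening'],s['grip_force'],s['tool_pos'],s['tool_rot'])
```

```text
[-2.3663065  -1.63147004  7.87974592] [-0.2027245   0.6811854   0.01061627] 0.014034173135828573 29.995407164096832 [ 0.49747114 -0.02043565  0.06879307] [-3.14114207e+00  1.77675100e-04  2.87782822e+00]
```

Request:
apply_moves(
  delta_pos=[
    [0,0,0],
    [0,0,0],
    [0,0,0],
    [0,0,0],
  ],
  dr=[
    [0,0,0.1],
    [0,0,0.2],
    [0,0,0.2],
    [0,0,0.2],
  ],
  jaw=[0,0,0,0],
)

```text
time: 4.32
tool_pos: [0.4975, -0.0204, 0.0688]
tool_rot: [-3.141, 0.0, 2.974]
contact_force: [-3.6, -0.2, 7.9]
opening: 0.0143
grip_force: 30.0
```

Run:
```python
from h import *
s=telemetry.observe();print(s['contact_force'],s['torque'],s['opening'],s['grip_force'],s['tool_pos'],s['tool_rot'])
```

```text
[-3.59575295 -0.21500852  7.93858649] [-0.16473492  0.65079263  0.11175462] 0.014290114486520218 29.99633699655533 [ 0.49747683 -0.0204135   0.06879235] [-3.14112279e+00  1.28679890e-04  2.97419587e+00]
```

Request:
apply_moves(
  delta_pos=[
    [0,0,0],
    [0,0,0],
    [0,0,0],
    [0,0,0],
  ],
  dr=[
    [0,0,0.06],
    [0,0,0.12],
    [0,0,0.12],
    [0,0,0.12],
  ],
  jaw=[0,0,0,0],
)

```text
time: 4.65
tool_pos: [0.4976, -0.0204, 0.0688]
tool_rot: [3.142, 0.0, 3.032]
contact_force: [-3.4, -1.5, 7.5]
opening: 0.0143
grip_force: 30.6
```

Run:
```python
from h import *
s=telemetry.observe();print(s['contact_force'],s['torque'],s['opening'],s['grip_force'],s['tool_pos'],s['tool_rot'])
```

```text
[-3.43587374 -1.53040558  7.46257382] [-0.1599894   0.65823446 -0.5885418 ] 0.014343777551277468 30.562942922115326 [ 0.49757854 -0.02044479  0.06878951] [3.14156915e+00 3.04618748e-04 3.03221013e+00]
```

The torque is −0.59 N·m, so the dial is at the off stop. Now release it and look at the long pot.

Request:
apply_moves(
  delta_pos=[
    [0,0,0],
    [0,0,0],
    [0,0,0],
    [0,0,0.1],
    [0,0,0.2],
    [0,0,0.33],
    [0,0,0.33],
    [0,0,0.33],
  ],
  dr=[
    [0,0,0],
    [0,0,0],
    [0,0,0],
    [0,0,0],
    [0,0,0],
    [0,0,0],
    [0,0,0],
    [0,0,0],
  ],
  jaw=[0.5,0.5,0.5,0.5,0.5,0.5,0.5,0.5],
)

```text
time: 5.32
tool_pos: [0.4997, -0.0204, 0.2036]
tool_rot: [-3.141, 0.008, 3.034]
contact_force: [-0.5, 0.1, 0.1]
opening: 0.0458
grip_force: 0.0
```

Request:
apply_moves(
  delta_pos=[
    [-0.033,0.546,0],
    [-0.033,0.546,0],
    [-0.033,0.546,0],
    [-0.033,0.546,0],
    [-0.033,0.546,0],
    [-0.033,0.546,0],
    [-0.033,0.546,0],
  ],
  dr=[
    [0,0,-0.61],
    [0,0,-0.61],
    [0,0,-0.61],
    [0,0,-0.61],
    [0,0,-0.61],
    [0,0,-0.61],
    [0,0,-0.61],
  ],
  jaw=[0.5,0.5,0.5,0.5,0.5,0.5,0.5],
)

```text
time: 5.9
tool_pos: [0.4831, 0.2022, 0.1981]
tool_rot: [-3.141, -0.003, 2.734]
contact_force: [-1.0, -0.5, 0.1]
opening: 0.0462
grip_force: 0.0
```

Request:
apply_moves(
  delta_pos=[
    [-0.033,0.546,0],
    [-0.033,0.546,0],
    [-0.033,0.546,0],
    [-0.033,0.546,0],
    [-0.033,0.546,0],
    [-0.033,0.546,0],
    [-0.033,0.546,0],
    [-0.033,0.546,0],
  ],
  dr=[
    [0,0,-0.61],
    [0,0,-0.61],
    [0,0,-0.61],
    [0,0,-0.61],
    [0,0,-0.61],
    [0,0,-0.61],
    [0,0,-0.61],
    [0,0,-0.61],
  ],
  jaw=[0.5,0.5,0.5,0.5,0.5,0.5,0.5,0.5],
)

```text
time: 6.57
tool_pos: [0.4709, 0.4163, 0.1979]
tool_rot: [-3.139, -0.0, 2.425]
contact_force: [0.4, 0.1, -0.5]
opening: 0.0461
grip_force: 0.0
```

```bash
cat > look.py <<'E'
from h import *
import sys
s=telemetry.observe(); w=snap('wrist'); np.save('w.npy',w)
print(s['time'],s['tool_pos'],s['tool_rot'],s['opening'])
if len(sys.argv)>1: cv2.imwrite('pics/'+sys.argv[1],cv2.resize(w,(800,600),interpolation=cv2.INTER_CUBIC)[:,:,::-1])
h=cv2.cvtColor(w,cv2.COLOR_RGB2HSV); m=cv2.inRange(h,(8,70,120),(28,255,255))
m[210:]=0
cs,_=cv2.findContours(m,cv2.RETR_EXTERNAL,cv2.CHAIN_APPROX_NONE)
for c in cs:
    A=cv2.contourArea(c)
    if A>80:
        r=cv2.minAreaRect(c); p=wcast(cv2.boxPoints(r),.086,s); q=wcast(r[0],.08,s)[0]
        e=[p[1]-p[0],p[2]-p[1]]; L=[np.linalg.norm(x) for x in e]; d=e[int(np.argmax(L))]
        print('wood',A,np.round(r[0],1),np.round(r[1],1),q.round(4),np.round(L,4),'dir',np.arctan2(d[1],d[0]).round(3))
E
python3 look.py e.png
```

```text
6.5667 [0.47090816 0.4163468  0.19787008] [-3.13864722e+00 -1.28145019e-04  2.42528154e+00] 0.04608327949442026
```

View pics/e.png

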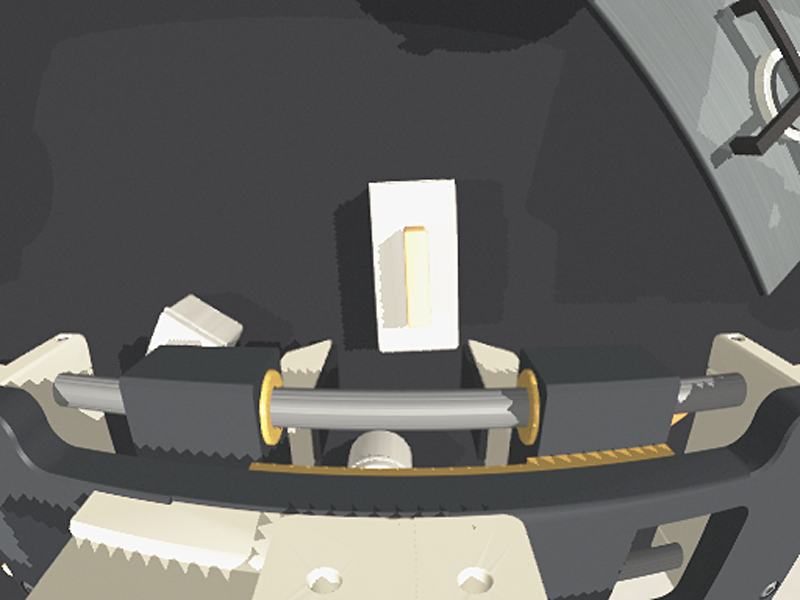

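The wrist view shows the long pot with its bar top running from (415,231) to (419,326), nearly aligned with the tool.

```bash
sed -i 's/(8,70,120)/(8,30,120)/' look.py
python3 - <<'E'
from h import *
s=telemetry.observe()
p=wcast(np.array([[415.5,231],[419,326]])/1.5625,.086,s); print(p,np.linalg.norm(p[1]-p[0]),p.mean(0)); d=p[0]-p[1]; print(np.arctan2(d[1],d[0]))
p=wcast(np.array([[369,184],[456,180],[458,348],[380,352]])/1.5625,.056,s); print(p,p.mean(0))
E
python3 look.py
```

```text
[[0.45007245 0.44633466 0.086     ]
 [0.4959568  0.40975226 0.086     ]] 0.05868258322290782 [0.47301462 0.42804346 0.086     ]
2.468516053882615
[[0.41086451 0.44211793 0.056     ]
 [0.44548747 0.48606583 0.056     ]
 [0.53511912 0.41379078 0.056     ]
 [0.50143253 0.37087701 0.056     ]] [0.47322591 0.42821289 0.056     ]
6.6167 [0.47124393 0.41544932 0.19828472] [-3.13887147e+00  4.93052639e-06  2.42379222e+00] 0.045806503333844256
```

Request:
apply_moves(
  delta_pos=[
    [0.005,0.031,-0.05],
    [0.005,0.031,-0.15],
    [0.005,0.031,-0.25],
    [0.005,0.031,-0.345],
    [0.005,0.031,-0.345],
    [0.005,0.031,-0.345],
    [0.005,0.031,-0.345],
    [0.005,0.031,-0.345],
  ],
  dr=[
    [0,0,0.08],
    [0,0,0.08],
    [0,0,0.08],
    [0,0,0.08],
    [0,0,0.08],
    [0,0,0.08],
    [0,0,0.08],
    [0,0,0.08],
  ],
  jaw=[0.5,0.5,0.5,0.5,0.5,0.5,0,0],
  force=40,
)

```text
time: 7.33
tool_pos: [0.4739, 0.4281, 0.0623]
tool_rot: [3.141, 0.0, 2.462]
contact_force: [0.3, -0.4, -0.2]
opening: 0.0371
grip_force: 0.0
```

Request:
apply_moves(
  delta_pos=[
    [0,0,0],
    [0,0,0],
    [0,0,0],
    [0,0,0],
    [0,0,0],
    [0,0,0],
  ],
  dr=[
    [0,0,0],
    [0,0,0],
    [0,0,0],
    [0,0,0],
    [0,0,0],
    [0,0,0],
  ],
  jaw=[0,0,0,0,0,0],
)

```text
time: 7.83
tool_pos: [0.4732, 0.429, 0.0619]
tool_rot: [-3.141, 0.0, 2.464]
contact_force: [-0.9, -0.9, 1.7]
opening: 0.0137
grip_force: 40.0
```

Request:
apply_moves(
  delta_pos=[
    [0,0,0.03],
    [0,0,0.06],
    [0,0,0.12],
    [0,0,0.2],
    [0,0,0.25],
    [0,0,0.25],
  ],
  dr=[
    [0,0,0],
    [0,0,0],
    [0,0,0],
    [0,0,0],
    [0,0,0],
    [0,0,0],
  ],
  jaw=[0,0,0,0,0,0],
)

```text
time: 8.33
tool_pos: [0.4756, 0.4309, 0.1683]
tool_rot: [3.131, 0.003, 2.464]
contact_force: [0.1, 0.5, -2.4]
opening: 0.0137
grip_force: 40.0
```

Request:
apply_moves(
  delta_pos=[
    [0.01,-0.04,0.1],
    [0.03,-0.12,0.1],
    [0.06,-0.2,0.1],
    [0.09,-0.3,0.1],
    [0.12,-0.4,0.1],
    [0.15,-0.5,0.1],
    [0.18,-0.6,0.1],
    [0.196,-0.65,0.1],
  ],
  dr=[
    [0,0,-0.1],
    [0,0,-0.2],
    [0,0,-0.3],
    [0,0,-0.4],
    [0,0,-0.5],
    [0,0,-0.65],
    [0,0,-0.8],
    [0,0,-0.9],
  ],
  jaw=[0,0,0,0,0,0,0,0],
)

```text
time: 9.0
tool_pos: [0.5523, 0.1647, 0.2011]
tool_rot: [-3.14, 0.001, 2.007]
contact_force: [0.7, -0.2, -3.9]
opening: 0.014
grip_force: 40.0
```

Request:
apply_moves(
  delta_pos=[
    [0.03,-0.1,0],
    [0.06,-0.2,0],
    [0.09,-0.3,0],
    [0.12,-0.4,0],
    [0.15,-0.5,0],
    [0.175,-0.58,0],
    [0.19,-0.63,0],
    [0.197,-0.65,0],
  ],
  dr=[
    [0,0,-0.1],
    [0,0,-0.2],
    [0,0,-0.3],
    [0,0,-0.4],
    [0,0,-0.5],
    [0,0,-0.65],
    [0,0,-0.8],
    [0,0,-0.9],
  ],
  jaw=[0,0,0,0,0,0,0,0],
)

```text
time: 9.67
tool_pos: [0.6306, -0.0949, 0.2004]
tool_rot: [-3.14, 0.001, 1.556]
contact_force: [0.2, -0.1, -3.5]
opening: 0.0135
grip_force: 40.0
```

Request:
apply_moves(
  delta_pos=[
    [0,0,0],
    [0,0,0],
    [0,0,0],
    [0,0,0],
    [0,0,0],
  ],
  dr=[
    [0,0,-0.2],
    [0,0,-0.288],
    [0,0,-0.288],
    [0,0,-0.288],
    [0,0,-0.288],
  ],
  jaw=[0,0,0,0,0],
)

```text
time: 10.08
tool_pos: [0.6303, -0.0906, 0.2013]
tool_rot: [-3.141, -0.0, 1.422]
contact_force: [0.3, 0.4, -4.7]
opening: 0.0139
grip_force: 40.0
```

```bash
python3 look.py f.png
```

```text
10.0833 [ 0.63030751 -0.0906151   0.20131879] [-3.14092220e+00 -1.24277345e-04  1.42162098e+00] 0.01392149566255103
wood 694.5 [255.5 196. ] [26. 29.] [ 0.6282 -0.1029  0.08  ] [0.0275 0.0261] dir -0.15
wood 246.0 [380.2 173.7] [28.1 35.9] [ 0.7576 -0.0988  0.08  ] [0.0389 0.0303] dir 0.103
wood 9331.0 [482.5 104.5] [209.  57.] [ 0.9026 -0.0351  0.08  ] [0.1081 0.2734] dir -1.654
```

View pics/f.png

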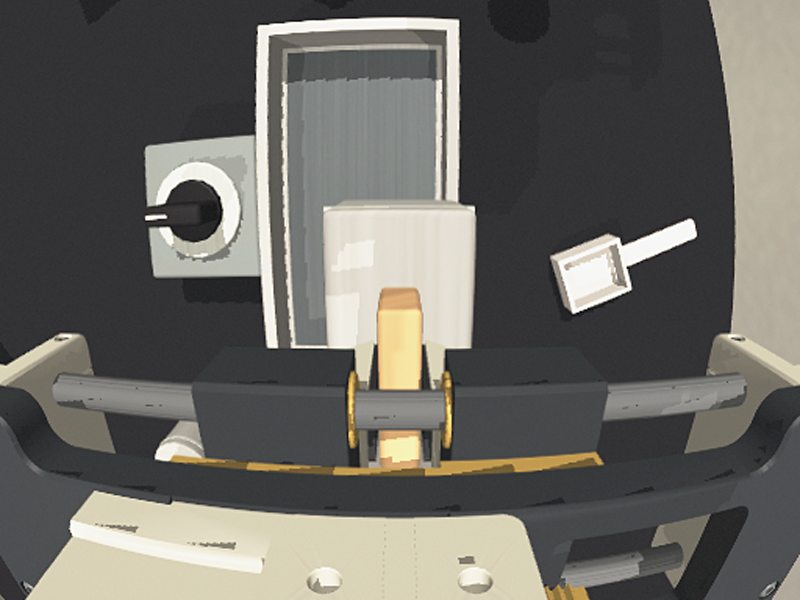

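The wrist view shows the dial bar horizontal (off, mark at −x). The well's rim corners are at (257,26) and (459,19), and the held long pot's lid edge runs from (324,208) to (475,206), square to the well.

Run:
```python
from h import *
s=telemetry.observe()
p=wcast(np.array([[257,26],[459,19],[267,348],[460,203]])/1.5625,.05,s)[:,:2]; print(p.round(4))
print('w',np.linalg.norm(p[0]-p[1]))
for a,b in((0,2),(1,3)):
    d=p[a]-p[b];print('yaw',np.arctan2(d[1],d[0])-np.pi/2)
d=p[1]-p[0];print('yaw',np.arctan2(d[1],d[0]))
y=-.15;ex=np.array([np.cos(y),np.sin(y)]);ey=np.array([-ex[1],ex[0]])
C=(p[0]+p[1])/2-.128*ey;print('C',C)
q=(p-[.609,-.0365])@np.c_[ex,ey];print(q.round(4))
q=wcast(np.array([[324,208],[475,206]])/1.5625,.195,s)[:,:2];print('pot',((q-[.609,-.0365])@np.c_[ex,ey]).round(4),'tool',((s['tool_pos'][:2]-[.609,-.0365])@np.c_[ex,ey]))
```

```text
[[ 0.5606  0.099 ]
 [ 0.696   0.0788]
 [ 0.5257 -0.1293]
 [ 0.6777 -0.0469]]
w 0.13690846305052495
yaw -0.15157930493630056
yaw -0.14434129924064876
yaw -0.14829752075490626
C [ 0.60919262 -0.03762835]
[[-0.0681  0.1268]
 [ 0.0688  0.127 ]
 [-0.0685 -0.1042]
 [ 0.0695 -0.    ]]
pot [[0.0022 0.0083]
 [0.0559 0.009 ]] tool [ 0.0292134  -0.05024893]
```

Request:
apply_moves(
  delta_pos=[
    [0.001,-0.003,-0.08],
    [0.001,-0.003,-0.16],
    [0.001,-0.003,-0.21],
    [0.001,-0.003,-0.24],
    [0.001,-0.003,-0.27],
    [0.001,-0.003,-0.3],
    [0.001,-0.003,-0.315],
    [0.001,-0.003,-0.315],
  ],
  dr=[
    [0,0,0],
    [0,0,0],
    [0,0,0],
    [0,0,0],
    [0,0,0],
    [0,0,0],
    [0,0,0],
    [0,0,0],
  ],
  jaw=[0,0,0,0,0,0,0,0],
)

```text
time: 10.8
tool_pos: [0.6303, -0.0918, 0.0744]
tool_rot: [-3.139, -0.0, 1.42]
contact_force: [-0.9, 0.9, -3.7]
opening: 0.0138
grip_force: 40.0
```

Request:
apply_moves(
  delta_pos=[
    [0,0,-0.005],
    [0,0,-0.008],
    [0,0,-0.01],
    [0,0,-0.01],
  ],
  dr=[
    [0,0,0],
    [0,0,0],
    [0,0,0],
    [0,0,0],
  ],
  jaw=[0,0,0,0],
)

```text
time: 11.13
tool_pos: [0.6312, -0.0922, 0.0723]
tool_rot: [3.14, 0.0, 1.42]
contact_force: [0.5, -0.4, -3.4]
opening: 0.0139
grip_force: 40.0
```

Request:
apply_moves(
  delta_pos=[
    [0,0,-0.003],
    [0,0,-0.005],
    [0,0,-0.005],
    [0,0,-0.005],
    [0,0,-0.005],
    [0,0,-0.005],
  ],
  dr=[
    [0,0,0],
    [0,0,0],
    [0,0,0],
    [0,0,0],
    [0,0,0],
    [0,0,0],
  ],
  jaw=[0,0,0,0.4,0.4,0.4],
)

```text
time: 11.63
tool_pos: [0.6314, -0.0922, 0.0702]
tool_rot: [3.14, 0.0, 1.42]
contact_force: [-0.2, 0.2, -0.0]
opening: 0.0293
grip_force: 0.0
```

Request:
apply_moves(
  delta_pos=[
    [0,0,0.03],
    [0,0,0.13],
    [0,0,0.23],
    [0,0,0.33],
    [0,0,0.33],
  ],
  dr=[
    [0,0,0],
    [0,0,0],
    [0,0,0],
    [0,0,0],
    [0,0,0],
  ],
  jaw=[0.5,0.5,0.5,0.5,0.5],
)

```text
time: 12.05
tool_pos: [0.6347, -0.093, 0.2122]
tool_rot: [3.125, 0.002, 1.42]
contact_force: [0.8, 0.2, 1.3]
opening: 0.0461
grip_force: 0.0
```

Request:
apply_moves(
  delta_pos=[
    [-0.282,0.413,0],
    [-0.282,0.413,0],
    [-0.282,0.413,0],
    [-0.282,0.413,0],
    [-0.282,0.413,0],
    [-0.282,0.413,0],
  ],
  dr=[
    [0,0,0.45],
    [0,0,0.45],
    [0,0,0.45],
    [0,0,0.45],
    [0,0,0.45],
    [0,0,0.45],
  ],
  jaw=[0.5,0.5,0.5,0.5,0.5,0.5],
)

```text
time: 12.55
tool_pos: [0.5148, 0.0775, 0.2028]
tool_rot: [-3.141, -0.002, 1.649]
contact_force: [0.2, 0.2, 0.3]
opening: 0.0456
grip_force: 0.0
```

Request:
apply_moves(
  delta_pos=[
    [-0.282,0.413,0],
    [-0.282,0.413,0],
    [-0.282,0.413,0],
    [-0.282,0.413,0],
    [-0.282,0.413,0],
    [-0.282,0.413,0],
    [-0.282,0.413,0],
  ],
  dr=[
    [0,0,0.45],
    [0,0,0.45],
    [0,0,0.45],
    [0,0,0.45],
    [0,0,0.45],
    [0,0,0.45],
    [0,0,0.45],
  ],
  jaw=[0.5,0.5,0.5,0.5,0.5,0.5,0.5],
)

```text
time: 13.13
tool_pos: [0.4052, 0.2394, 0.2025]
tool_rot: [3.14, 0.0, 1.873]
contact_force: [0.5, -0.8, -0.1]
opening: 0.0462
grip_force: 0.0
```

```bash
python3 look.py g.png; python3 -c "
from h import *
snap('side','s1.png')"
```

```text
13.1333 [0.40518055 0.23938643 0.20251709] [3.13981615e+00 2.43169101e-04 1.87329030e+00] 0.04619005166645938
wood 219.0 [423.2 190.6] [23.3 17.9] [0.5838 0.2871 0.08  ] [0.0191 0.0322] dir -0.057
wood 125.5 [ 15. 193.] [43.8  6.8] [0.1167 0.1384 0.08  ] [0.0139 0.0609] dir -0.489
wood 481.5 [259.5 174.5] [25. 21.] [0.4064 0.2491 0.08  ] [0.0197 0.0243] dir -1.257
wood 995.0 [489.9 137.4] [ 14.1 157.9] [0.6556 0.3783 0.08  ] [0.2008 0.0287] dir 1.477
```

View pics/g.png

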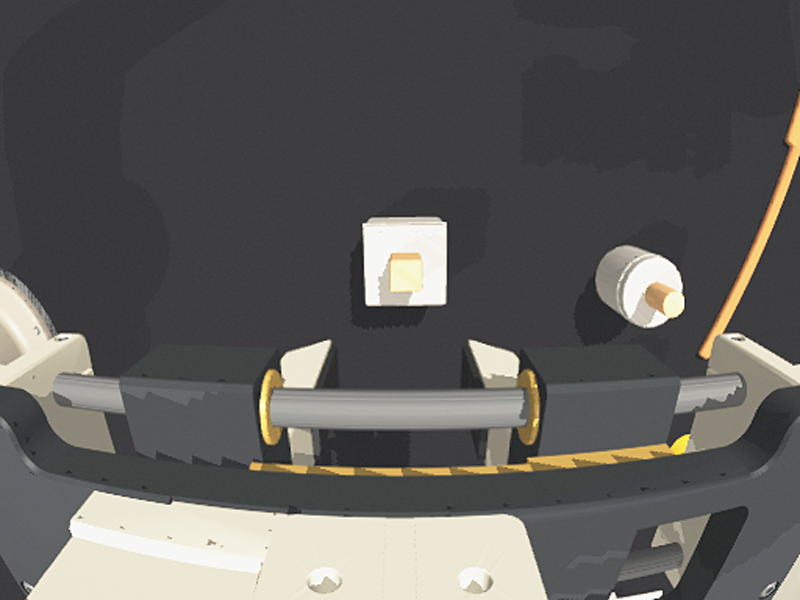

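The square pot is centred at (405,264), with its knob top at (406,277). It is aligned with the tool.

Run:
```python
from h import *
s=telemetry.observe()
p=wcast(np.array([[363,222],[447,222],[445,306],[366,306]])/1.5625,.056,s)
print(p.mean(0),[np.linalg.norm(p[i]-p[i-1]).round(4) for i in range(4)],np.arctan2(*(p[0]-p[3])[[1,0]]),np.arctan2(*(p[1]-p[2])[[1,0]]))
print(wcast(np.array([406.5,277])/1.5625,.086,s)); print(s['tool_pos'])
```

```text
[0.40760274 0.24771367 0.056     ] [np.float64(0.0576), np.float64(0.0553), np.float64(0.0577), np.float64(0.0541)] 1.8875592635855984 1.868205293873564
[[0.40829198 0.24643592 0.086     ]]
[0.40623614 0.2378477  0.20216702]
```

Request:
apply_moves(
  delta_pos=[
    [0.006,0.022,-0.05],
    [0.006,0.022,-0.15],
    [0.006,0.022,-0.25],
    [0.006,0.022,-0.35],
    [0.006,0.022,-0.3525],
    [0.006,0.022,-0.3525],
    [0.006,0.022,-0.3525],
    [0.006,0.022,-0.3525],
  ],
  dr=[
    [0,0,0.01],
    [0,0,0.01],
    [0,0,0.01],
    [0,0,0.01],
    [0,0,0.01],
    [0,0,0.01],
    [0,0,0.01],
    [0,0,0.01],
  ],
  jaw=[0.5,0.5,0.5,0.5,0.5,0.5,0,0],
)

```text
time: 13.9
tool_pos: [0.4086, 0.2463, 0.061]
tool_rot: [3.141, 0.0, 1.873]
contact_force: [0.3, 1.4, 1.1]
opening: 0.037
grip_force: 0.0
```

Request:
apply_moves(
  delta_pos=[
    [0,0,0],
    [0,0,0],
    [0,0,0],
    [0,0,0],
    [0,0,0.04],
    [0,0,0.12],
    [0,0,0.22],
    [0,0,0.32],
  ],
  dr=[
    [0,0,0],
    [0,0,0],
    [0,0,0],
    [0,0,0],
    [0,0,0],
    [0,0,0],
    [0,0,0],
    [0,0,0],
  ],
  jaw=[0,0,0,0,0,0,0,0],
)

```text
time: 14.57
tool_pos: [0.4067, 0.2468, 0.1896]
tool_rot: [-3.139, 0.0, 1.875]
contact_force: [1.5, 1.4, -2.4]
opening: 0.0198
grip_force: 39.9
```

Request:
apply_moves(
  delta_pos=[
    [0.05,-0.05,0],
    [0.12,-0.115,0],
    [0.2,-0.19,0],
    [0.28,-0.27,0],
    [0.36,-0.345,0],
    [0.44,-0.42,0],
    [0.52,-0.5,0],
    [0.5975,-0.573,0],
  ],
  dr=[
    [0,0,-0.1],
    [0,0,-0.2],
    [0,0,-0.3],
    [0,0,-0.4],
    [0,0,-0.5],
    [0,0,-0.65],
    [0,0,-0.8],
    [0,0,-0.92],
  ],
  jaw=[0,0,0,0,0,0,0,0],
)

```text
time: 15.23
tool_pos: [0.6369, 0.0264, 0.1883]
tool_rot: [-3.141, 0.0, 1.411]
contact_force: [1.2, 0.2, -2.3]
opening: 0.0196
grip_force: 39.9
```

Request:
apply_moves(
  delta_pos=[
    [0,0,0],
    [0,0,0],
    [0,0,0],
    [0,0,0],
  ],
  dr=[
    [0,0,0],
    [0,0,0],
    [0,0,0],
    [0,0,0],
  ],
  jaw=[0,0,0,0],
)

```text
time: 15.57
tool_pos: [0.6352, 0.0291, 0.1885]
tool_rot: [-3.14, -0.0, 1.416]
contact_force: [-0.9, -0.0, -2.7]
opening: 0.0199
grip_force: 40.0
```

```bash
python3 look.py h.png
```

```text
15.5667 [0.63519445 0.02908881 0.1885459 ] [-3.14049179e+00 -1.87660651e-04  1.41624949e+00] 0.019928811410081623
wood 1864.0 [357.5  59. ] [46. 57.] [0.746  0.1349 0.08  ] [0.056  0.0446] dir -0.038
wood 169.5 [214.4  27.8] [18.8 21.5] [0.6214 0.1803 0.08  ] [0.0189 0.0181] dir 0.3
wood 8726.0 [483.5 104.5] [209.  55.] [0.8973 0.0839 0.08  ] [0.1    0.2605] dir -1.66
```

View pics/h.png

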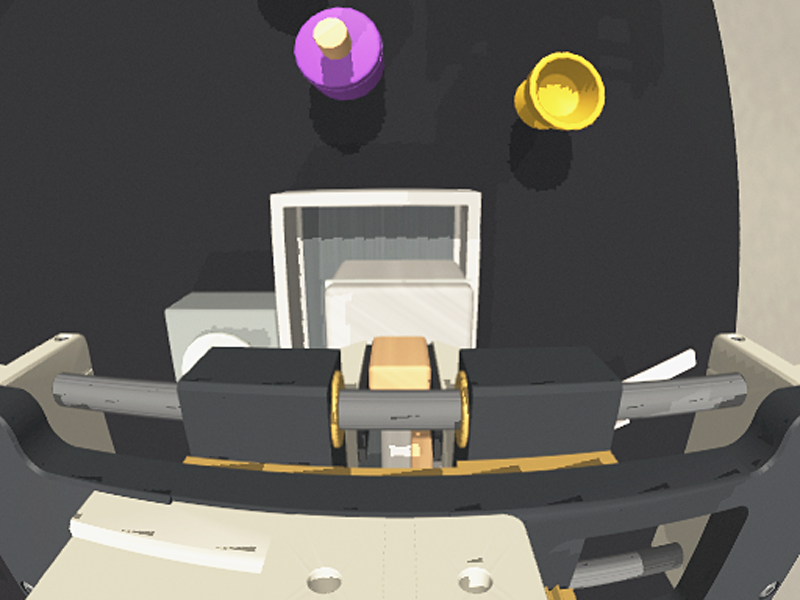

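Request:
apply_moves(
  delta_pos=[
    [0.03,-0.028,0],
    [0.03,-0.028,-0.03],
    [0.03,-0.028,-0.1],
    [0.03,-0.028,-0.17],
    [0.03,-0.028,-0.22],
    [0.03,-0.028,-0.25],
    [0.03,-0.028,-0.28],
    [0.03,-0.028,-0.28],
  ],
  dr=[
    [0,0,0],
    [0,0,0],
    [0,0,0],
    [0,0,0],
    [0,0,0],
    [0,0,0],
    [0,0,0],
    [0,0,0],
  ],
  jaw=[0,0,0,0,0,0,0,0],
)

```text
time: 16.28
tool_pos: [0.6469, 0.0176, 0.0749]
tool_rot: [-3.139, 0.0, 1.416]
contact_force: [-0.5, -0.1, -2.9]
opening: 0.0199
grip_force: 40.0
```

Request:
apply_moves(
  delta_pos=[
    [0,0,-0.006],
    [0,0,-0.012],
    [0,0,-0.015],
    [0,0,-0.015],
    [0,0,-0.015],
  ],
  dr=[
    [0,0,0],
    [0,0,0],
    [0,0,0],
    [0,0,0],
    [0,0,0],
  ],
  jaw=[0,0,0,0,0],
)

```text
time: 16.7
tool_pos: [0.6484, 0.0168, 0.0714]
tool_rot: [3.141, -0.0, 1.415]
contact_force: [-0.4, 0.3, -2.8]
opening: 0.0197
grip_force: 40.0
```

Request:
apply_moves(
  delta_pos=[
    [0,0,-0.003],
    [0,0,-0.003],
    [0,0,-0.003],
    [0,0,-0.003],
    [0,0,-0.003],
    [0,0,0.1],
    [0,0,0.2],
    [0,0,0.325],
  ],
  dr=[
    [0,0,0],
    [0,0,0],
    [0,0,0],
    [0,0,0],
    [0,0,0],
    [0,0,0],
    [0,0,0],
    [0,0,0],
  ],
  jaw=[0,0,0.4,0.4,0.4,0.5,0.5,0.5],
)

```text
time: 17.37
tool_pos: [0.6475, 0.0169, 0.1929]
tool_rot: [-3.139, 0.0, 1.415]
contact_force: [0.8, -0.9, 0.2]
opening: 0.0455
grip_force: 0.0
```

Request:
apply_moves(
  delta_pos=[
    [-0.149,0.651,0],
    [-0.149,0.651,0],
    [-0.149,0.651,0],
    [-0.149,0.651,0],
    [-0.149,0.651,0],
    [-0.149,0.651,0],
    [-0.149,0.651,0],
    [-0.149,0.651,0],
  ],
  dr=[
    [0,0,0],
    [0,0,0],
    [0,0,0],
    [0,0,0],
    [0,0,0],
    [0,0,0],
    [0,0,0],
    [0,0,0],
  ],
  jaw=[0.5,0.5,0.5,0.5,0.5,0.5,0.5,0.5],
)

```text
time: 18.03
tool_pos: [0.5868, 0.2819, 0.1922]
tool_rot: [-3.141, -0.001, 1.42]
contact_force: [0.4, -0.4, 0.2]
opening: 0.0458
grip_force: 0.0
```

```bash
python3 look.py i.png
```

```text
18.0333 [0.58681657 0.28185528 0.19221928] [-3.14116755e+00 -1.22096927e-03  1.42014161e+00] 0.04581027927335177
wood 437.5 [260.5 179. ] [26. 21.] [0.5923 0.2881 0.08  ] [0.019  0.0245] dir -1.709
wood 4466.0 [494.  104.5] [209.  34.] [0.871  0.3372 0.08  ] [0.0673 0.2645] dir -1.657
wood 1912.5 [363.3  93. ] [186.   13.7] [0.6998 0.356  0.08  ] [0.0141 0.1808] dir -1.697
```

View pics/i.png

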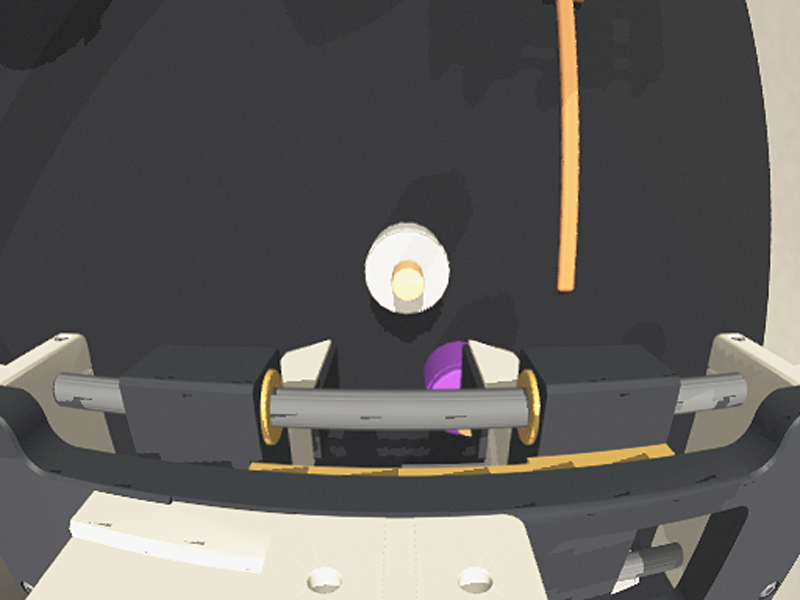

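The steel round pot is at (407,270), with its knob top at (408,283). The purple one is away at (455,385).

Run:
```python
from h import *
s=telemetry.observe()
print(wcast(np.array([408,283])/1.5625,.086,s),wcast(np.array([407,269])/1.5625,.056,s)); print(s['tool_pos'])
```

```text
[[0.59354528 0.28488707 0.086     ]] [[0.59375043 0.28680622 0.056     ]]
[0.58768606 0.2794056  0.192181  ]
```

Request:
apply_moves(
  delta_pos=[
    [0.0145,0.0175,-0.05],
    [0.0145,0.0175,-0.15],
    [0.0145,0.0175,-0.25],
    [0.0145,0.0175,-0.3275],
    [0.0145,0.0175,-0.3275],
    [0.0145,0.0175,-0.3275],
    [0.0145,0.0175,-0.3275],
    [0.0145,0.0175,-0.3275],
  ],
  dr=[
    [0,0,0],
    [0,0,0],
    [0,0,0],
    [0,0,0],
    [0,0,0],
    [0,0,0],
    [0,0,0],
    [0,0,0],
  ],
  jaw=[0.5,0.5,0.5,0.5,0.5,0.5,0,0],
)

```text
time: 18.75
tool_pos: [0.5949, 0.2834, 0.0618]
tool_rot: [3.141, -0.0, 1.414]
contact_force: [-0.2, -0.6, 0.3]
opening: 0.0365
grip_force: 0.0
```

Request:
apply_moves(
  delta_pos=[
    [0,0,0],
    [0,0,0],
    [0,0,0],
    [0,0,0.04],
    [0,0,0.12],
    [0,0,0.22],
    [0,0,0.32],
    [0,0,0.34],
  ],
  dr=[
    [0,0,0],
    [0,0,0],
    [0,0,0],
    [0,0,0],
    [0,0,0],
    [0,0,0],
    [0,0,0],
    [0,0,0],
  ],
  jaw=[0,0,0,0,0,0,0,0],
)

```text
time: 19.42
tool_pos: [0.5969, 0.2853, 0.2054]
tool_rot: [3.131, -0.006, 1.415]
contact_force: [1.6, 1.0, 0.4]
opening: 0.019
grip_force: 39.9
```

Request:
apply_moves(
  delta_pos=[
    [0,-0.05,0],
    [0,-0.15,0],
    [-0.003,-0.25,0],
    [-0.004,-0.35,0],
    [-0.005,-0.45,0],
    [-0.005,-0.55,0],
    [-0.005,-0.6025,0],
    [-0.005,-0.6025,0],
  ],
  dr=[
    [0,0,0],
    [0,0,0],
    [0,0,0],
    [0,0,0],
    [0,0,0],
    [0,0,0],
    [0,0,0],
    [0,0,0],
  ],
  jaw=[0,0,0,0,0,0,0,0],
)

```text
time: 20.08
tool_pos: [0.5922, 0.0385, 0.1971]
tool_rot: [-3.142, 0.002, 1.41]
contact_force: [0.0, 0.3, -1.2]
opening: 0.0191
grip_force: 39.9
```

Request:
apply_moves(
  delta_pos=[
    [0,0,0],
    [0,0,0],
    [0,0,0],
  ],
  dr=[
    [0,0,0],
    [0,0,0],
    [0,0,0],
  ],
  jaw=[0,0,0],
)

```text
time: 20.33
tool_pos: [0.5922, 0.0446, 0.1972]
tool_rot: [-3.141, -0.0, 1.416]
contact_force: [-0.4, -0.4, -1.3]
opening: 0.0192
grip_force: 39.9
```

Request:
apply_moves(
  delta_pos=[
    [-0.002,0,-0.06],
    [-0.002,0,-0.14],
    [-0.002,0,-0.2],
    [-0.002,0,-0.24],
    [-0.002,0,-0.27],
    [-0.002,0,-0.29],
    [-0.002,0,-0.3],
    [-0.002,0,-0.305],
  ],
  dr=[
    [0,0,0],
    [0,0,0],
    [0,0,0],
    [0,0,0],
    [0,0,0],
    [0,0,0],
    [0,0,0],
    [0,0,0],
  ],
  jaw=[0,0,0,0,0,0,0,0],
)

```text
time: 21.0
tool_pos: [0.5915, 0.044, 0.0751]
tool_rot: [-3.141, 0.0, 1.416]
contact_force: [0.1, 0.1, -1.0]
opening: 0.0193
grip_force: 39.9
```

Request:
apply_moves(
  delta_pos=[
    [0,0,-0.005],
    [0,0,-0.01],
    [0,0,-0.012],
    [0,0,-0.012],
    [0,0,-0.012],
  ],
  dr=[
    [0,0,0],
    [0,0,0],
    [0,0,0],
    [0,0,0],
    [0,0,0],
  ],
  jaw=[0,0,0,0,0],
)

```text
time: 21.42
tool_pos: [0.5919, 0.0433, 0.0714]
tool_rot: [3.14, -0.0, 1.415]
contact_force: [-1.3, 0.5, 1.7]
opening: 0.0191
grip_force: 39.9
```

Request:
apply_moves(
  delta_pos=[
    [0,0,0],
    [0,0,0],
    [0,0,0],
    [0,0,0.03],
    [0,0,0.13],
    [0,0,0.23],
    [0,0,0.325],
    [0,0,0.325],
  ],
  dr=[
    [0,0,0],
    [0,0,0],
    [0,0,0],
    [0,0,0],
    [0,0,0],
    [0,0,0],
    [0,0,0],
    [0,0,0],
  ],
  jaw=[0.4,0.4,0.4,0.4,0.5,0.5,0.5,0.5],
)

```text
time: 22.08
tool_pos: [0.5953, 0.0431, 0.2091]
tool_rot: [3.127, -0.001, 1.415]
contact_force: [1.1, -0.3, 0.0]
opening: 0.0454
grip_force: 0.0
```

Request:
apply_moves(
  delta_pos=[
    [0.014,-0.406,0],
    [0.014,-0.406,0],
    [0.014,-0.406,0],
    [0.014,-0.406,0],
    [0.014,-0.406,0],
  ],
  dr=[
    [0,0,0.38],
    [0,0,0.38],
    [0,0,0.38],
    [0,0,0.38],
    [0,0,0.38],
  ],
  jaw=[0.5,0.5,0.5,0.5,0.5],
)

```text
time: 22.5
tool_pos: [0.5969, -0.1265, 0.2001]
tool_rot: [3.141, 0.003, 1.599]
contact_force: [-0.4, 0.7, -0.9]
opening: 0.0459
grip_force: 0.0
```

Request:
apply_moves(
  delta_pos=[
    [0.014,-0.406,0],
    [0.014,-0.406,0],
    [0.014,-0.406,0],
    [0.014,-0.406,0],
    [0.014,-0.406,0],
    [0.014,-0.406,0],
    [0.014,-0.406,0],
  ],
  dr=[
    [0,0,0.38],
    [0,0,0.38],
    [0,0,0.38],
    [0,0,0.38],
    [0,0,0.38],
    [0,0,0.38],
    [0,0,0.38],
  ],
  jaw=[0.5,0.5,0.5,0.5,0.5,0.5,0.5],
)

```text
time: 23.08
tool_pos: [0.6026, -0.2811, 0.2]
tool_rot: [-3.141, -0.001, 1.794]
contact_force: [0.1, 0.7, -0.4]
opening: 0.0461
grip_force: 0.0
```

```bash
python3 look.py j.png
```

```text
23.0833 [ 0.60255155 -0.28108983  0.19998528] [-3.14124623e+00 -1.12091813e-03  1.79423272e+00] 0.046114882460381895
wood 157.0 [281. 205.] [ 8. 22.] [ 0.6317 -0.2962  0.08  ] [0.0213 0.0082] dir 0.22
wood 364.0 [93.5 98.5] [19. 27.] [ 0.4211 -0.2289  0.08  ] [0.0331 0.019 ] dir 0.108
wood 441.0 [425.5  81. ] [34. 31.] [ 0.7487 -0.1346  0.08  ] [0.0395 0.0362] dir 0.373
wood 168.5 [404.1  78.8] [10.7 36.5] [ 0.7233 -0.1414  0.08  ] [0.0371 0.0125] dir 1.707
wood 2635.0 [492. 114.] [190.  38.] [ 0.8542 -0.1353  0.08  ] [0.0737 0.2446] dir -1.254
wood 540.5 [324.5  15.1] [18.  39.6] [ 0.6294 -0.1049  0.08  ] [0.0421 0.017 ] dir 1.431
```

View pics/j.png

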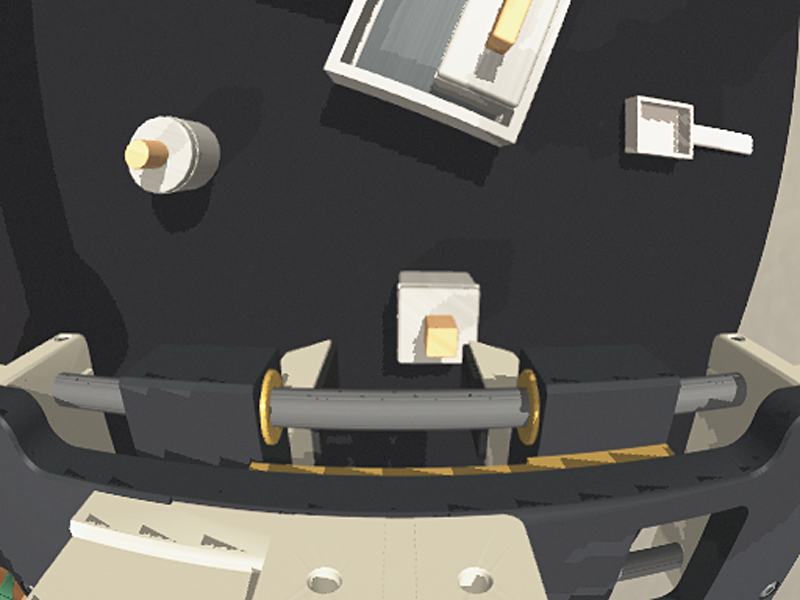

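The square pot's lid spans (398,285) to (479,363), with its knob top at (443,342). The last round pot's lid is at (163,154). The long pot sits properly in the well.

Run:
```python
from h import *
s=telemetry.observe()
p=wcast(np.array([[398,285],[480,285],[479,362],[398,363]])/1.5625,.056,s)
print(p.mean(0),[np.linalg.norm(p[i]-p[i-1]).round(4) for i in range(4)],np.arctan2(*(p[0]-p[3])[[1,0]]),np.arctan2(*(p[1]-p[2])[[1,0]]))
print(wcast(np.array([443,342])/1.5625,.086,s)); print(s['tool_pos'])
print('round',wcast(np.array([134,154])/1.5625,.086,s),wcast(np.array([163,154])/1.5625,.056,s))
```

```text
[ 0.63673121 -0.30612468  0.056     ] [np.float64(0.0569), np.float64(0.0556), np.float64(0.0567), np.float64(0.0579)] 1.794127819519531 1.8354812836501857
[[ 0.63697728 -0.30714021  0.086     ]]
[ 0.60273645 -0.28037502  0.20029975]
round [[ 0.41508752 -0.22927671  0.086     ]] [[ 0.4211147  -0.22829248  0.056     ]]
```

Request:
apply_moves(
  delta_pos=[
    [0.086,-0.066,0],
    [0.086,-0.066,-0.05],
    [0.086,-0.066,-0.15],
    [0.086,-0.066,-0.25],
    [0.086,-0.066,-0.347],
    [0.086,-0.066,-0.347],
    [0.086,-0.066,-0.347],
    [0.086,-0.066,-0.347],
  ],
  dr=[
    [0,0,0.01],
    [0,0,0.01],
    [0,0,0.01],
    [0,0,0.01],
    [0,0,0.01],
    [0,0,0.01],
    [0,0,0.01],
    [0,0,0.01],
  ],
  jaw=[0.5,0.5,0.5,0.5,0.5,0.5,0.5,0],
)

```text
time: 23.8
tool_pos: [0.6376, -0.3063, 0.0622]
tool_rot: [3.141, -0.0, 1.802]
contact_force: [-0.6, -0.8, -0.1]
opening: 0.0425
grip_force: 0.0
```

Request:
apply_moves(
  delta_pos=[
    [0,0,0],
    [0,0,0],
    [0,0,0],
    [0,0,0],
    [0,0,0.04],
    [0,0,0.12],
    [0,0,0.22],
    [0,0,0.32],
  ],
  dr=[
    [0,0,0],
    [0,0,0],
    [0,0,0],
    [0,0,0],
    [0,0,0],
    [0,0,0],
    [0,0,0],
    [0,0,0],
  ],
  jaw=[0,0,0,0,0,0,0,0],
)

```text
time: 24.47
tool_pos: [0.6363, -0.3075, 0.1898]
tool_rot: [-3.139, -0.002, 1.8]
contact_force: [1.7, -0.4, -1.1]
opening: 0.0198
grip_force: 39.9
```

Request:
apply_moves(
  delta_pos=[
    [-0.01,0.04,0.02],
    [-0.04,0.12,0.02],
    [-0.07,0.21,0.02],
    [-0.1,0.3,0.02],
    [-0.13,0.39,0.02],
    [-0.16,0.48,0.02],
    [-0.17,0.508,0.02],
    [-0.17,0.508,0.02],
  ],
  dr=[
    [0,0,-0.1],
    [0,0,-0.2],
    [0,0,-0.3],
    [0,0,-0.4],
    [0,0,-0.5],
    [0,0,-0.65],
    [0,0,-0.77],
    [0,0,-0.77],
  ],
  jaw=[0,0,0,0,0,0,0,0],
)

```text
time: 25.13
tool_pos: [0.5679, -0.1014, 0.1981]
tool_rot: [-3.14, -0.001, 1.416]
contact_force: [0.8, 1.0, -2.3]
opening: 0.0199
grip_force: 39.9
```

Request:
apply_moves(
  delta_pos=[
    [0,0,0],
    [0,0,0],
    [0,0,0],
  ],
  dr=[
    [0,0,0],
    [0,0,0],
    [0,0,0],
  ],
  jaw=[0,0,0],
)

```text
time: 25.38
tool_pos: [0.5694, -0.1061, 0.1976]
tool_rot: [3.141, 0.0, 1.414]
contact_force: [-0.0, 0.6, -2.7]
opening: 0.0198
grip_force: 39.9
```

Request:
apply_moves(
  delta_pos=[
    [-0.002,0,-0.06],
    [-0.002,0,-0.14],
    [-0.002,0,-0.2],
    [-0.002,0,-0.24],
    [-0.002,0,-0.27],
    [-0.002,0,-0.29],
    [-0.002,0,-0.3],
    [-0.002,0,-0.305],
  ],
  dr=[
    [0,0,0.01],
    [0,0,0.01],
    [0,0,0.01],
    [0,0,0.01],
    [0,0,0.01],
    [0,0,0.01],
    [0,0,0.01],
    [0,0,0.01],
  ],
  jaw=[0,0,0,0,0,0,0,0],
)

```text
time: 26.05
tool_pos: [0.5684, -0.1055, 0.0753]
tool_rot: [-3.141, -0.0, 1.419]
contact_force: [-0.2, -0.1, -2.6]
opening: 0.0198
grip_force: 39.9
```

Request:
apply_moves(
  delta_pos=[
    [0,0,-0.004],
    [0,0,-0.008],
    [0,0,-0.01],
    [0,0,-0.01],
    [0,0,-0.01],
  ],
  dr=[
    [0,0,0],
    [0,0,0],
    [0,0,0],
    [0,0,0],
    [0,0,0],
  ],
  jaw=[0,0,0,0,0],
)

```text
time: 26.47
tool_pos: [0.5685, -0.1048, 0.0722]
tool_rot: [3.141, 0.0, 1.42]
contact_force: [0.5, -1.1, -2.8]
opening: 0.0195
grip_force: 39.9
```

Request:
apply_moves(
  delta_pos=[
    [0,0,-0.003],
    [0,0,-0.003],
    [0,0,-0.003],
    [0,0,-0.003],
    [0,0,-0.003],
    [0,0,0.1],
    [0,0,0.2],
    [0,0,0.32],
  ],
  dr=[
    [0,0,0],
    [0,0,0],
    [0,0,0],
    [0,0,0],
    [0,0,0],
    [0,0,0],
    [0,0,0],
    [0,0,0],
  ],
  jaw=[0,0,0.4,0.4,0.4,0.5,0.5,0.5],
)

```text
time: 27.13
tool_pos: [0.5677, -0.1046, 0.1942]
tool_rot: [-3.139, -0.0, 1.42]
contact_force: [1.3, -1.6, 0.3]
opening: 0.0457
grip_force: 0.0
```

Request:
apply_moves(
  delta_pos=[
    [-0.376,-0.31,0],
    [-0.376,-0.31,0],
    [-0.376,-0.31,0],
    [-0.376,-0.31,0],
    [-0.376,-0.31,0],
    [-0.376,-0.31,0],
    [-0.376,-0.31,0],
    [-0.376,-0.31,0],
  ],
  dr=[
    [0,0,0],
    [0,0,0],
    [0,0,0],
    [0,0,0],
    [0,0,0],
    [0,0,0],
    [0,0,0],
    [0,0,0],
  ],
  jaw=[0.5,0.5,0.5,0.5,0.5,0.5,0.5,0.5],
)

```text
time: 27.8
tool_pos: [0.4184, -0.2287, 0.1937]
tool_rot: [3.141, -0.0, 1.419]
contact_force: [0.5, 0.6, 0.5]
opening: 0.0453
grip_force: 0.0
```

```bash
python3 look.py k.png
```

```text
27.8 [ 0.41842442 -0.22874549  0.1936806 ] [ 3.14059348e+00 -3.32602520e-05  1.41918667e+00] 0.04532527246392734
wood 297.5 [253.7 185.2] [20.9 27.1] [ 0.4168 -0.228   0.08  ] [0.0259 0.0191] dir 1.248
wood 253.0 [482.9  68. ] [33.5 10.4] [ 0.6905 -0.1319  0.08  ] [0.0178 0.0375] dir -1.373
wood 187.0 [504.3  61.8] [25.8 10. ] [ 0.7317 -0.1227  0.08  ] [0.02   0.0307] dir -1.515
wood 650.5 [390.  41.] [26. 30.] [ 0.5688 -0.1051  0.08  ] [0.0332 0.0271] dir 0.008
wood 1370.0 [ 9. 72.] [112.  18.] [ 0.1549 -0.0482  0.08  ] [0.0366 0.1332] dir -1.704
wood 711.5 [438.1  29.6] [58.9 21.9] [ 0.6308 -0.0914  0.08  ] [0.031  0.0657] dir -1.668
```

View pics/k.png

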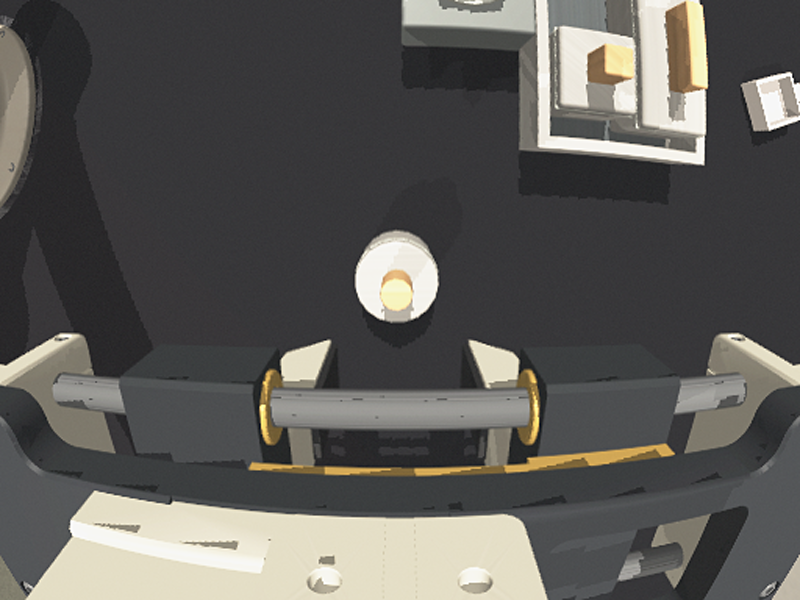

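The steel round pot is right below the gripper: lid at (397,280), knob top at (397,295). The square and long pots sit flat, side by side in the well.

Request:
apply_moves(
  delta_pos=[
    [-0.005,-0.0025,-0.05],
    [-0.005,-0.0025,-0.15],
    [-0.005,-0.0025,-0.25],
    [-0.005,-0.0025,-0.33],
    [-0.005,-0.0025,-0.33],
    [-0.005,-0.0025,-0.33],
    [-0.005,-0.0025,-0.33],
    [-0.005,-0.0025,-0.33],
  ],
  dr=[
    [0,0,0],
    [0,0,0],
    [0,0,0],
    [0,0,0],
    [0,0,0],
    [0,0,0],
    [0,0,0],
    [0,0,0],
  ],
  jaw=[0.5,0.5,0.5,0.5,0.5,0.5,0,0],
)

```text
time: 28.52
tool_pos: [0.4166, -0.2293, 0.0618]
tool_rot: [3.141, 0.0, 1.421]
contact_force: [0.3, -0.7, 0.8]
opening: 0.0367
grip_force: 0.0
```

Request:
apply_moves(
  delta_pos=[
    [0,0,0],
    [0,0,0],
    [0,0,0],
    [0,0,0.04],
    [0,0,0.12],
    [0,0,0.22],
    [0,0,0.32],
    [0,0,0.34],
  ],
  dr=[
    [0,0,0],
    [0,0,0],
    [0,0,0],
    [0,0,0],
    [0,0,0],
    [0,0,0],
    [0,0,0],
    [0,0,0],
  ],
  jaw=[0,0,0,0,0,0,0,0],
)

```text
time: 29.18
tool_pos: [0.4181, -0.2314, 0.2036]
tool_rot: [3.132, 0.005, 1.42]
contact_force: [1.3, -0.9, -0.6]
opening: 0.0191
grip_force: 40.0
```

Request:
apply_moves(
  delta_pos=[
    [0.04,0.05,0],
    [0.1,0.122,0],
    [0.16,0.195,0],
    [0.22,0.268,0],
    [0.28,0.342,0],
    [0.34,0.415,0],
    [0.39,0.476,0],
    [0.409,0.499,0],
  ],
  dr=[
    [0,0,0],
    [0,0,0],
    [0,0,0],
    [0,0,0],
    [0,0,0],
    [0,0,0],
    [0,0,0],
    [0,0,0],
  ],
  jaw=[0,0,0,0,0,0,0,0],
)

```text
time: 29.85
tool_pos: [0.5811, -0.0266, 0.1965]
tool_rot: [-3.141, -0.001, 1.423]
contact_force: [-0.5, -0.6, -2.6]
opening: 0.0191
grip_force: 40.0
```

Request:
apply_moves(
  delta_pos=[
    [0,0,0],
    [0,0,0],
    [0,0,0],
  ],
  dr=[
    [0,0,0],
    [0,0,0],
    [0,0,0],
  ],
  jaw=[0,0,0],
)

```text
time: 30.1
tool_pos: [0.5786, -0.0311, 0.197]
tool_rot: [-3.14, 0.001, 1.419]
contact_force: [-0.3, 0.4, -1.9]
opening: 0.019
grip_force: 40.0
```

Request:
apply_moves(
  delta_pos=[
    [0.002,0,-0.06],
    [0.002,0,-0.14],
    [0.002,0,-0.2],
    [0.002,0,-0.24],
    [0.002,0,-0.27],
    [0.002,0,-0.29],
    [0.002,0,-0.3],
    [0.002,0,-0.305],
  ],
  dr=[
    [0,0,0],
    [0,0,0],
    [0,0,0],
    [0,0,0],
    [0,0,0],
    [0,0,0],
    [0,0,0],
    [0,0,0],
  ],
  jaw=[0,0,0,0,0,0,0,0],
)

```text
time: 30.77
tool_pos: [0.58, -0.031, 0.0754]
tool_rot: [-3.141, 0.0, 1.419]
contact_force: [-0.5, -0.5, -2.6]
opening: 0.0192
grip_force: 40.0
```

Request:
apply_moves(
  delta_pos=[
    [0,0,-0.004],
    [0,0,-0.008],
    [0,0,-0.011],
    [0,0,-0.011],
    [0,0,-0.011],
  ],
  dr=[
    [0,0,0],
    [0,0,0],
    [0,0,0],
    [0,0,0],
    [0,0,0],
  ],
  jaw=[0,0,0,0,0],
)

```text
time: 31.18
tool_pos: [0.5809, -0.0303, 0.0719]
tool_rot: [3.14, 0.0, 1.42]
contact_force: [-0.1, -1.4, 2.7]
opening: 0.0191
grip_force: 40.0
```

Request:
apply_moves(
  delta_pos=[
    [0,0,0],
    [0,0,0],
    [0,0,0],
    [0,0,0.05],
    [0,0,0.15],
    [0,0,0.25],
    [0,0,0.33],
    [-0.01,-0.08,0.4],
  ],
  dr=[
    [0,0,0],
    [0,0,0],
    [0,0,0],
    [0,0,0],
    [0,0,0],
    [0,0,0],
    [0,0,0],
    [0,0,0],
  ],
  jaw=[0.4,0.4,0.4,0.4,0.4,0.4,0.4,0.4],
)

```text
time: 31.85
tool_pos: [0.5772, -0.0576, 0.2334]
tool_rot: [3.139, -0.002, 1.425]
contact_force: [0.4, 0.5, -0.1]
opening: 0.0371
grip_force: 0.0
```

Request:
apply_moves(
  delta_pos=[
    [-0.02,-0.1,0.05],
    [-0.02,-0.2,0.1],
    [-0.02,-0.25,0.1],
    [-0.02,-0.25,0.1],
    [-0.02,-0.25,0.1],
  ],
  dr=[
    [0,0,0],
    [0,0,0],
    [0,0,0],
    [0,0,0],
    [0,0,0],
  ],
  jaw=[0.4,0.4,0.4,0.4,0.4],
)

```text
time: 32.27
tool_pos: [0.5681, -0.1626, 0.2702]
tool_rot: [-3.142, -0.0, 1.417]
contact_force: [0.4, 0.9, -0.1]
opening: 0.0369
grip_force: 0.0
```

```bash
python3 look.py l.png
```

```text
32.2667 [ 0.56813815 -0.16258785  0.2702161 ] [-3.14156754e+00 -3.07838847e-04  1.41711897e+00] 0.036920779162344326
wood 322.0 [248.  122.5] [19. 18.] [ 0.568  -0.1059  0.08  ] [0.0205 0.0219] dir -1.724
wood 256.5 [396.6 111.8] [25.9 28.5] [ 0.7539 -0.1148  0.08  ] [0.0403 0.0329] dir 0.215
wood 125.5 [382.5 108. ] [23.3 43.3] [ 0.7345 -0.1084  0.08  ] [0.0543 0.0312] dir 1.0
wood 737.0 [300.  102.5] [53. 16.] [ 0.6315 -0.0914  0.08  ] [0.0185 0.0618] dir -1.712
wood 274.0 [248.5  57. ] [20. 17.] [ 0.5805 -0.0296  0.08  ] [0.0193 0.0238] dir -1.725
wood 9094.5 [482.5 104.5] [209.  57.] [ 0.9056 -0.1123  0.08  ] [0.1355 0.3426] dir -1.659
wood 248.0 [301.  11.] [22. 18.] [0.6504 0.0195 0.08  ] [0.0213 0.0287] dir -1.748
```

View pics/l.png

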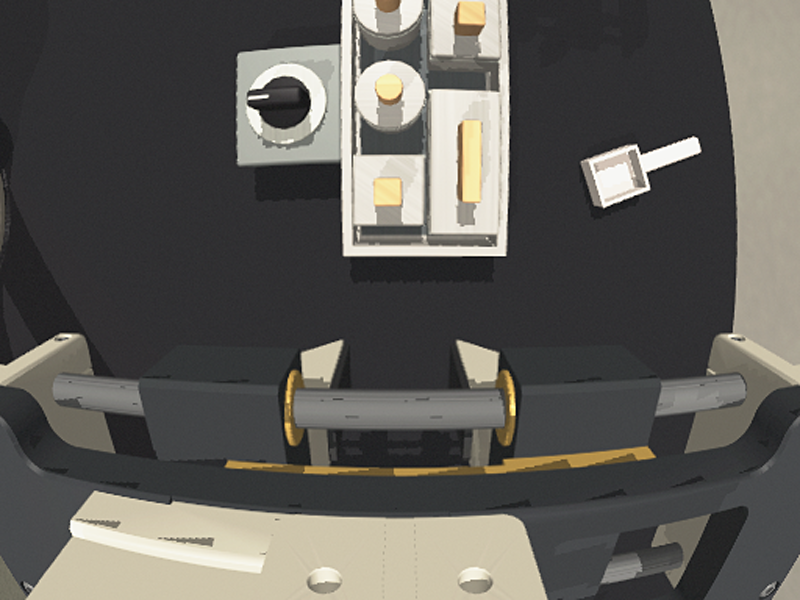

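All five pots are in the well, upright: long (470,160), squares (390,190) and (468,15), rounds (389,90) and (388,10). The dial at (280,100) still points to off. Now for the final dial turn.

Request:
apply_moves(
  delta_pos=[
    [-0.04,0.08,0],
    [-0.08,0.17,-0.05],
    [-0.12,0.26,-0.1],
    [-0.176,0.355,-0.175],
    [-0.176,0.355,-0.175],
    [-0.176,0.355,-0.175],
  ],
  dr=[
    [0,0,0.2],
    [0,0,0.4],
    [0,0,0.6],
    [0,0,0.786],
    [0,0,0.786],
    [0,0,0.786],
  ],
  jaw=[0.5,0.5,0.5,0.5,0.5,0.5],
)

```text
time: 32.82
tool_pos: [0.4943, -0.0149, 0.1979]
tool_rot: [-3.136, -0.004, 1.818]
contact_force: [-0.9, -0.1, 0.8]
opening: 0.0463
grip_force: 0.0
```

Request:
apply_moves(
  delta_pos=[
    [0,0,0],
    [0,0,0],
    [0,0,0],
    [0,0,0],
    [0,0,0],
  ],
  dr=[
    [0,0,0.2],
    [0,0,0.4],
    [0,0,0.6],
    [0,0,0.786],
    [0,0,0.786],
  ],
  jaw=[0.5,0.5,0.5,0.5,0.5],
)

```text
time: 33.23
tool_pos: [0.4986, -0.0192, 0.2007]
tool_rot: [3.141, 0.001, 2.21]
contact_force: [-0.4, -0.4, 0.5]
opening: 0.0456
grip_force: 0.0
```

Request:
apply_moves(
  delta_pos=[
    [0,0,0],
    [0,0,0],
    [0,0,0],
    [0,0,0],
    [0,0,0],
  ],
  dr=[
    [0,0,0.2],
    [0,0,0.4],
    [0,0,0.6],
    [0,0,0.786],
    [0,0,0.786],
  ],
  jaw=[0.5,0.5,0.5,0.5,0.5],
)

```text
time: 33.65
tool_pos: [0.4984, -0.0193, 0.2006]
tool_rot: [3.141, 0.001, 2.599]
contact_force: [-0.8, -0.4, 0.1]
opening: 0.0461
grip_force: 0.0
```

Request:
apply_moves(
  delta_pos=[
    [0,0,0],
    [0,0,0],
    [0,0,0],
    [0,0,0],
    [0,0,0],
    [0,0,0],
  ],
  dr=[
    [0,0,0.2],
    [0,0,0.4],
    [0,0,0.6],
    [0,0,0.786],
    [0,0,0.786],
    [0,0,0.786],
  ],
  jaw=[0.5,0.5,0.5,0.5,0.5,0.5],
)

```text
time: 34.15
tool_pos: [0.4982, -0.0194, 0.2005]
tool_rot: [3.141, 0.0, 2.986]
contact_force: [-0.8, -0.1, 0.9]
opening: 0.0459
grip_force: 0.0
```

Request:
apply_moves(
  delta_pos=[
    [-0.0025,-0.003,-0.1],
    [-0.0025,-0.003,-0.2],
    [-0.0025,-0.003,-0.33],
    [-0.0025,-0.003,-0.33],
    [-0.0025,-0.003,-0.33],
    [-0.0025,-0.003,-0.33],
    [-0.0025,-0.003,-0.33],
    [-0.0025,-0.003,-0.33],
  ],
  dr=[
    [0,0,0],
    [0,0,0],
    [0,0,0],
    [0,0,0],
    [0,0,0],
    [0,0,0],
    [0,0,0],
    [0,0,0],
  ],
  jaw=[0.5,0.5,0.5,0.5,0.5,0,0,0],
  force=30,
)

```text
time: 34.82
tool_pos: [0.4983, -0.0208, 0.0701]
tool_rot: [-3.142, 0.004, 2.991]
contact_force: [1.5, -0.9, 0.0]
opening: 0.0305
grip_force: 0.0
```

Request:
apply_moves(
  delta_pos=[
    [0,0,0],
    [0,0,0],
    [0,0,0],
    [0,0,0],
    [0,0,0],
  ],
  dr=[
    [0,0,0],
    [0,0,0],
    [0,0,0],
    [0,0,0],
    [0,0,0],
  ],
  jaw=[0,0,0,0,0],
)

```text
time: 35.23
tool_pos: [0.4976, -0.0205, 0.0693]
tool_rot: [3.141, 0.002, 2.991]
contact_force: [-0.4, 1.0, 5.9]
opening: 0.0135
grip_force: 30.0
```

Request:
apply_moves(
  delta_pos=[
    [0,0,0],
    [0,0,0],
    [0,0,0],
    [0,0,0],
    [0,0,0],
    [0,0,0],
  ],
  dr=[
    [0,0,-0.17],
    [0,0,-0.34],
    [0,0,-0.51],
    [0,0,-0.68],
    [0,0,-0.85],
    [0,0,-1],
  ],
  jaw=[0,0,0,0,0,0],
)

```text
time: 35.73
tool_pos: [0.4975, -0.0207, 0.0693]
tool_rot: [3.141, 0.002, 2.488]
contact_force: [-0.3, 0.5, 7.2]
opening: 0.0137
grip_force: 30.0
```

Target yaw ≈ 0.79, which leaves −1.70 rad to go.

Request:
apply_moves(
  delta_pos=[
    [0,0,0],
    [0,0,0],
    [0,0,0],
    [0,0,0],
    [0,0,0],
    [0,0,0],
  ],
  dr=[
    [0,0,-0.17],
    [0,0,-0.34],
    [0,0,-0.51],
    [0,0,-0.68],
    [0,0,-0.85],
    [0,0,-1],
  ],
  jaw=[0,0,0,0,0,0],
)

```text
time: 36.23
tool_pos: [0.4973, -0.0209, 0.0693]
tool_rot: [3.141, 0.001, 1.988]
contact_force: [-1.2, -0.6, 7.3]
opening: 0.0139
grip_force: 30.0
```

Request:
apply_moves(
  delta_pos=[
    [0,0,0],
    [0,0,0],
    [0,0,0],
    [0,0,0],
    [0,0,0],
    [0,0,0],
  ],
  dr=[
    [0,0,-0.17],
    [0,0,-0.34],
    [0,0,-0.51],
    [0,0,-0.68],
    [0,0,-0.85],
    [0,0,-1],
  ],
  jaw=[0,0,0,0,0,0],
)

```text
time: 36.73
tool_pos: [0.497, -0.0209, 0.0693]
tool_rot: [3.141, 0.001, 1.488]
contact_force: [-2.6, -0.5, 9.0]
opening: 0.0135
grip_force: 30.0
```

Request:
apply_moves(
  delta_pos=[
    [0,0,0],
    [0,0,0],
    [0,0,0],
    [0,0,0],
    [0,0,0],
    [0,0,0],
  ],
  dr=[
    [0,0,-0.17],
    [0,0,-0.34],
    [0,0,-0.51],
    [0,0,-0.68],
    [0,0,-0.85],
    [0,0,-1],
  ],
  jaw=[0,0,0,0,0,0],
)

```text
time: 37.23
tool_pos: [0.4967, -0.0208, 0.0693]
tool_rot: [3.141, 0.001, 0.988]
contact_force: [-3.0, -1.3, 8.8]
opening: 0.0138
grip_force: 30.0
```

Request:
apply_moves(
  delta_pos=[
    [0,0,0],
    [0,0,0],
    [0,0,0],
    [0,0,0],
  ],
  dr=[
    [0,0,-0.15],
    [0,0,-0.3],
    [0,0,-0.36],
    [0,0,-0.36],
  ],
  jaw=[0,0,0,0],
)

```text
time: 37.57
tool_pos: [0.4967, -0.0208, 0.0693]
tool_rot: [3.141, 0.001, 0.81]
contact_force: [-3.0, -0.1, 9.5]
opening: 0.0136
grip_force: 30.0
```

Run:
```python
from h import *
s=telemetry.observe();print(s['contact_force'],s['torque'],s['opening'],s['tool_pos'],s['tool_rot'])
```

```text
[-2.98774651 -0.05727853  9.52708244] [-0.18712198  0.84787371  0.00111898] 0.013595948228359217 [ 0.49668239 -0.02079021  0.06925684] [3.1413751e+00 5.2451949e-04 8.1003657e-01]
```

Request:
apply_moves(
  delta_pos=[
    [0,0,0],
    [0,0,0],
    [0,0,0],
  ],
  dr=[
    [0,0,-0.04],
    [0,0,-0.08],
    [0,0,-0.08],
  ],
  jaw=[0,0,0],
)

```text
time: 37.82
tool_pos: [0.4967, -0.0208, 0.0693]
tool_rot: [3.141, 0.001, 0.772]
contact_force: [-4.3, -0.0, 9.3]
opening: 0.014
grip_force: 30.2
```

```bash
python3 -c "
from h import *
s=telemetry.observe();print(s['torque'],s['tool_rot'])"
```

```text
[-0.14534879  0.76840414  0.50123127] [3.14107281e+00 7.06674053e-04 7.72115103e-01]
```

Request:
apply_moves(
  delta_pos=[
    [0,0,0],
    [0,0,0],
    [0,0,0],
  ],
  dr=[
    [0,0,-0.04],
    [0,0,-0.08],
    [0,0,-0.08],
  ],
  jaw=[0,0,0],
)

```text
time: 38.07
tool_pos: [0.4968, -0.0207, 0.0693]
tool_rot: [3.141, 0.001, 0.733]
contact_force: [-3.0, 0.6, 8.9]
opening: 0.0138
grip_force: 31.0
```

```bash
python3 -c "
from h import *
s=telemetry.observe();print(s['torque'],s['tool_rot'])"
```

```text
[-0.04721328  0.67627724  0.70472798] [3.14086010e+00 5.01083213e-04 7.32701958e-01]
```

The torque is +0.70 N·m, so the dial is at the hot stop. Release it, retreat, and check.

Request:
apply_moves(
  delta_pos=[
    [0,0,0],
    [0,0,0],
    [0,0,0],
    [0,0,0.1],
    [0,0,0.2],
    [0,0,0.33],
    [0,0,0.4],
    [0,0,0.4],
  ],
  dr=[
    [0,0,0],
    [0,0,0],
    [0,0,0],
    [0,0,0],
    [0,0,0],
    [0,0,0],
    [0,0,0],
    [0,0,0],
  ],
  jaw=[0.5,0.5,0.5,0.5,0.5,0.5,0.5,0.5],
)

```text
time: 38.73
tool_pos: [0.5005, -0.0212, 0.236]
tool_rot: [3.13, -0.008, 0.732]
contact_force: [0.2, -1.5, 0.4]
opening: 0.046
grip_force: 0.0
```

Request:
apply_moves(
  delta_pos=[
    [-0.15,0.75,0],
    [-0.15,0.75,0],
    [-0.15,0.75,0],
    [-0.15,0.75,0],
    [-0.15,0.75,0],
    [-0.15,0.75,0],
    [-0.15,0.75,0],
    [-0.15,0.75,0],
  ],
  dr=[
    [0,0,0],
    [0,0,0],
    [0,0,0],
    [0,0,0],
    [0,0,0],
    [0,0,0],
    [0,0,0],
    [0,0,0],
  ],
  jaw=[0.5,0.5,0.5,0.5,0.5,0.5,0.5,0.5],
)

```text
time: 39.4
tool_pos: [0.4353, 0.2839, 0.2279]
tool_rot: [-3.14, -0.001, 0.735]
contact_force: [-0.4, -0.7, 0.3]
opening: 0.0458
grip_force: 0.0
```

Run:
```python
from h import *
t=snap('top');s=snap('side')
A=cv2.resize(t[130:250,190:350],(400,300),interpolation=cv2.INTER_CUBIC)
B=cv2.resize(s[130:280,180:380],(400,300),interpolation=cv2.INTER_CUBIC)
C=cv2.resize(t,(400,300));D=cv2.resize(s,(400,300))
cv2.imwrite('pics/m.png',np.vstack([np.hstack([A,B]),np.hstack([C,D])])[:,:,::-1])
```

```text
(no output)
```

View pics/m.png

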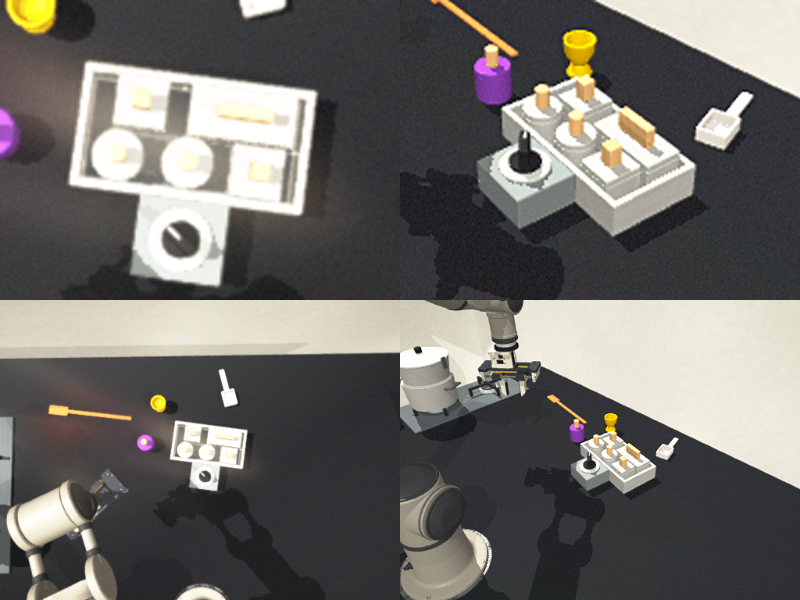

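All five pots stand flat in the well. The dial mark points upper-left, fully clockwise, and the bystanders and purple pot are untouched.

```bash
python3 -c "
from h import *
print(job.hand_in())"
```

```text
the job is handed in; nothing more can be done
None
```

The job is handed in: I turned the dial fully off with the well empty, packed all five lidded pots that were on the counter flat in the well, then turned the dial fully clockwise to the hottest setting; the egg cup, stick, scoop and purple pot were left alone.

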